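# Make up two instrument kits

## Robot

A 6-joint arm with a two-finger parallel gripper is mounted at the origin on the work surface. World frame = base frame: x ahead of the robot, y to its left, z up, the work surface at z = 0. Lengths are in m, angles in rad, forces in N, time in s.
With the tool pointing down it reaches from about 0.25 to 0.775 m from the base axis. Payload 4 kg.
Tool frame: the origin (TCP) lies on the centre line of the jaws, within the pads' length; the fingertips stand 11 mm ahead of it and the grasp point (between the pads) lies 8 mm behind it; x points along the fingers, y is the direction in which the jaws open and shut, and the axes are right-handed (so a half turn about x gives the same grasp; the last joint's range is limited). The gripper opens to 85 mm and grips with 20 to 120 N. Pads are 22 mm wide; open, the fingers measure 114 mm over their backs; the gripper's body (76 mm by 85 mm) begins 54 mm behind the grasp point. The pads swing forward as they close: fully open they stand 13 mm farther back than shut.
Start: joints at [-1.305, 0.087, 1.371, -0, 1.684, -0.103], TCP at [0.198, -0.513, 0.206] pointing down, gripper open.
Joint ranges: [-3.1, 3.1], [-0.76, 2.03], [0.27, 2.55], [-1.08, 4.22], [0.17, 2.65], [-2.57, 2.57]. Speed limits (rad/s): [2.79, 2.79, 3.14, 3.14, 3.14, 3.14].

## Interface

Orientations are given as a 3x3 rotation matrix whose columns are the frame's x, y, z axes.
In Python, from plant import r, imaging gives the robot as it stands.
- The arm moves only by the shell command python3 -m handwheel 'ROWS'. ROWS is JSON, a list of rows, each a list of 5 numbers: the shift along the tool's x, y, z in mm, then the turn about the tool's x in degrees, then the gripper command: -1 is shut, 1 is fully open, values between are in proportion. A call has exactly 8 rows; each row is the pose to reach, as a shift and turn from the pose measured when the call began, along the tool's axes at that moment; what a row does not reach only later rows make up. A row lasts 1/10 s, in which the tool goes at most 50 mm and 8.59 degrees, less where a joint would pass 70% of its speed; a pose out of reach is approached as far as the arm can. A call with a gripper value outside its range is refused whole. The fingers move at their own pace and stop on an object; the grip force is fixed at half the most. Time passes only in rows, so rows that repeat a pose let the fingers close, or fill a call up. It gives the time, the measured TCP pose, the force and the opening at its end, in the units of the state.
- r.read_state(): the state, without advancing time (a new reading comes with each control period).
- imaging.camera(name): name is "scene" or "top" or "wrist"; returns (picture, depth): 480x640x3 uint8, red, green, blue; 480x640 float32, m along the optical axis (not along the pixel's ray), 0 where there is no reading.
- imaging.calibration(name): a dict with "fx", "fy", "cx", "cy" (pixels), "rvec" (rotation vector, rad) and "tvec" (3), from world to camera coordinates, as OpenCV has them; the wrist camera has in their place "tool_from_camera" (4x4, takes a point from camera to tool coordinates, whose origin is the TCP and whose axes are the tool frame's). Camera axes: x right, y down, z forward; pixel columns grow to the right and rows downward; lengths in m; the calibration is good to about 2 mm. A picture is of the moment at which its call begins: read the wrist's pose just before it. calibration takes no time and is no camera call.
- r.finish_job(): hands the job in, once; it reports no verdict.
The state is a dict: "clock": time; "qpos": joint angles; "qvel": joint speeds; "joint_efforts": joint torques, N m; "ee_pos": TCP position; "orientation": TCP orientation; "force": force on the tool from outside, world axes, zero at the start; "moment": the same for the moment, N m; "gripper_width": opening from 0.0 (shut) to 1.0 (fully open).
Only numpy, scipy, OpenCV 4.12 (cv2) and the standard library are available. Lean on these libraries where they do the work, as an engineer would, in place of code of your own. Each camera call takes 0.05 s, during which the arm holds its last target.

## Task

Make up the two instrument kits from the stock in the middle of the bench. The tray with red ends gets the ridged steel handle lying lengthwise in its long bay, the blue guide block in its bare square bay and the brass ring on the black mat in its other square bay; the tray with yellow ends gets the black handle lying lengthwise in its long bay and the white domed head on its black mat. Set everything down flat, the same way up as it stands now, without dropping it, and leave the orange handle, green block and black ring where they are.

Things in the scene. Friction and masses are not known exactly. Their poses are not given: they have to be found in the camera images.
- red_tray: Fixed metal tray, red end grips, 167 (x) by 228 mm (y, with grips). Origin: underside centre, on bench; z up. Rims, dividers 3 thick, top 12 above bench; floor top 3. Long bay: centre (38.5, 0), 84 by 186 mm (x by y). Square bays 74 by 91: bare one centre (-43.5, -47); the one with black mat centre (-43.5, 47), mat top 5 above bench. Yaw within 0.35 rad; left or right of the stock.
- yellow_tray: Fixed metal tray, yellow end grips, 167 (x) by 228 mm (y, with grips). Origin: underside centre, on bench; z up. Rims, dividers 3 thick, top 12 above bench; floor top 3. Long bay: centre (38.5, 0), 84 by 186 mm (x by y). Square bays 74 by 91: bare one centre (-43.5, -47); the one with black mat centre (-43.5, 47), mat top 5 above bench. Yaw within 0.35 rad; left or right of the stock.
- steel_handle: Ridged steel instrument handle, 96 mm long: a round ridged barrel 28 mm across, with a 30 mm square collar, 12 mm long, at each end; about 280 g. Lies on the bench; origin at its middle, 15 mm above what it lies on; x along its length, z up. Starts within 0.36 rad of pointing along world x.
- black_handle: Black instrument handle, 96 mm long: a 30 mm square rounded grip with a 22 mm steel end piece (12 mm long) at +x; about 160 g. Lies on the bench; origin at its middle, 15 mm above what it lies on; x along its length, z up. Starts within 0.36 rad of pointing along world x.
- blue_block: Blue guide block, a blue block with two small holes in its top, 44 mm along x, 30 mm along y, 32 mm high. Origin: centre of its underside; z up. Starts within 0.6 rad of world yaw 0. About 120 g.
- brass_ring: Brass sizing ring standing flat like a short tube: 48 mm outside, 28 mm bore, 30 mm high. Origin: centre of its underside; z along its axis. About 140 g.
- white_head: White trial head with a domed top: 44 mm across, straight sides for the lowest 24 mm, then a dome, 41 mm high in all. Origin: centre of its flat underside; z up through the dome. About 90 g.
- orange_handle: Orange handle, otherwise like the black one. Lies on the bench; origin at its middle, 15 mm above what it lies on; x along its length, z up. Starts within 0.36 rad of pointing along world x. Surplus stock: leave it where it is.
- green_block: Green guide block, a green block with two small holes in its top, 44 mm along x, 30 mm along y, 32 mm high. Origin: centre of its underside; z up. Starts within 0.6 rad of world yaw 0. Surplus stock: leave it where it is.
- black_ring: Black plastic ring, otherwise like the brass one. Surplus stock: leave it where it is.
Things that resemble listed ones, but are neither listed nor needed, are in the scene too. Of the things like the brass_ring, leave any that is pink; of the rest the smaller one is meant.

How it is judged:
At the end, for the whole second after the job is handed in: Each of the five items flat in its named bay: centre within 30x46 mm (handles, lengthwise to 0.5 rad), 24x33 (block), 18x26 (ring), 20x28 (head) of the bay centre along tray x, y; seated to 6 mm, upright to 0.12 rad, at rest, released. Surplus within 25 mm of its start (x of steel_handle in the frame of red_tray between 0.0085 and 0.0685 m and y of steel_handle in the frame of red_tray between -0.046 and 0.046 m and z of steel_handle in the frame of red_tray below 0.024 m and angle between steel_handle's own x axis and vertical between 1.4508 and 1.6908 rad and angle between the x axis of steel_handle and the y axis of red_tray, either way round below 0.5 rad and x of blue_block in the frame of red_tray between -0.0675 and -0.0195 m and y of blue_block in the frame of red_tray between -0.0803 and -0.0143 m and z of blue_block in the frame of red_tray below 0.009 m and angle between each of blue_block, brass_ring, white_head's own z axis and vertical below 0.12 rad and x of brass_ring in the frame of red_tray between -0.0615 and -0.0255 m and y of brass_ring in the frame of red_tray between 0.0213 and 0.0733 m and z of brass_ring in the frame of red_tray below 0.011 m and x of black_handle in the frame of yellow_tray between 0.0085 and 0.0685 m and y of black_handle in the frame of yellow_tray between -0.046 and 0.046 m and z of black_handle in the frame of yellow_tray below 0.024 m and angle between black_handle's own x axis and vertical between 1.4508 and 1.6908 rad and angle between the x axis of black_handle and the y axis of yellow_tray, either way round below 0.5 rad and x of white_head in the frame of yellow_tray between -0.0635 and -0.0235 m and y of white_head in the frame of yellow_tray between 0.0193 and 0.0753 m and z of white_head in the frame of yellow_tray below 0.011 m and linear speed of each of steel_handle, blue_block, brass_ring, black_handle, white_head below 0.02 m/s and contact force between each of steel_handle, blue_block, brass_ring, black_handle, white_head and the fingers below 0.05 N and distance of each of orange_handle, green_block, black_ring from where it was at the start of the episode below 0.025 m); the robot touches nothing.
It fails at once if a piece of surplus stock (orange handle, green block, black ring) was shifted by more than 25 mm (distance of any of orange_handle, green_block, black_ring from where it was at the start of the episode above 0.025 m).
It fails at once if a kit item was dropped or thrown: moving faster than 0.8 m/s while not held (a free fall of over 3 cm) ((linear speed of steel_handle above 0.8 m/s and contact force between steel_handle and the fingers below 0.05 N) or (linear speed of blue_block above 0.8 m/s and contact force between blue_block and the fingers below 0.05 N) or (linear speed of brass_ring above 0.8 m/s and contact force between brass_ring and the fingers below 0.05 N) or (linear speed of black_handle above 0.8 m/s and contact force between black_handle and the fingers below 0.05 N) or (linear speed of white_head above 0.8 m/s and contact force between white_head and the fingers below 0.05 N)).
It also fails if it takes over 126 s, if anything falls off the work surface, if the arm or the gripper's body presses on something with over 40 N, if the wrist force passes 120 N, or if a joint passes its speed limit or range.

## Working session

There is one attempt and no reset: what is moved stays moved. The work goes in short steps, Python scripts to look and compute and a shell command to move; the robot and the scene stay as the last step left them, time stands still between calls to the robot, and variables do not carry over. Pictures are saved under pics/ and viewed, and the job is handed in when it is done.

```bash
ls; mkdir -p pics; cat > h.py <<'E'
import numpy as np, cv2
from plant import r, imaging
def save(n,img): cv2.imwrite('pics/'+n+'.png',img[:,:,::-1])
E
python3 - <<'E'
from h import *
s=r.read_state(); print(s)
for n in ['scene','top']:
    p,d=imaging.camera(n); save(n+'0',p); np.savez('pics/'+n+'0.npz',p=p,d=d); print(imaging.calibration(n))
print(imaging.calibration('wrist'))
E
```

```text
pics
{'clock': 0.0, 'qpos': array([-1.30510013e+00,  8.79746998e-02,  1.37230959e+00, -1.34264386e-05,
        1.68359074e+00, -1.03110492e-01]), 'qvel': array([-0.00083141,  0.00101489,  0.00069672,  0.00026904,  0.00095692,
       -0.00170891]), 'joint_efforts': array([-4.64074492e-04, -3.51868486e+01, -3.13271677e+01, -2.04208523e-04,
        1.08691570e-02,  4.16608998e-06]), 'ee_pos': array([ 0.19811204, -0.51247003,  0.20490035]), 'orientation': array([[-6.12182523e-04,  3.60500530e-01, -9.32758808e-01],
       [ 2.19878685e-03, -9.32756243e-01, -3.60500981e-01],
       [-9.99997395e-01, -2.27163020e-03, -2.21646755e-04]]), 'force': array([-0.50570888,  0.75774056, -0.65716205]), 'moment': array([ 0.00605372, -0.02454157,  0.06458522]), 'gripper_width': 0.9988323926880164}
{'fx': 606.8991073254118, 'fy': 606.8991073254118, 'cx': 320.79163207233745, 'cy': 242.91777853745853, 'rvec': array([ 1.59497013,  2.0922925 , -0.75776202]), 'tvec': array([ 0.14281356, -0.36044551,  1.58704203])}
{'fx': 615.7849257791354, 'fy': 615.7849257791354, 'cx': 328.7521457000291, 'cy': 247.85577688303655, 'rvec': array([ 2.17612616, -2.17462491,  0.11183119]), 'tvec': array([0.00153518, 0.50993182, 1.19129372])}
{'fx': 418.1214420431024, 'fy': 418.1214420431024, 'cx': 319.5889993662381, 'cy': 233.11921136893935, 'tool_from_camera': array([[-2.61082466e-04, -2.92562688e-01,  9.56246310e-01,
        -1.67128271e-01],
       [ 9.99999965e-01, -3.40561990e-05,  2.62608997e-04,
        -6.66792068e-04],
       [-4.42634792e-05,  9.56246345e-01,  2.92562686e-01,
        -7.46288068e-02],
       [ 0.00000000e+00,  0.00000000e+00,  0.00000000e+00,
         1.00000000e+00]])}
```

View pics/top0.png

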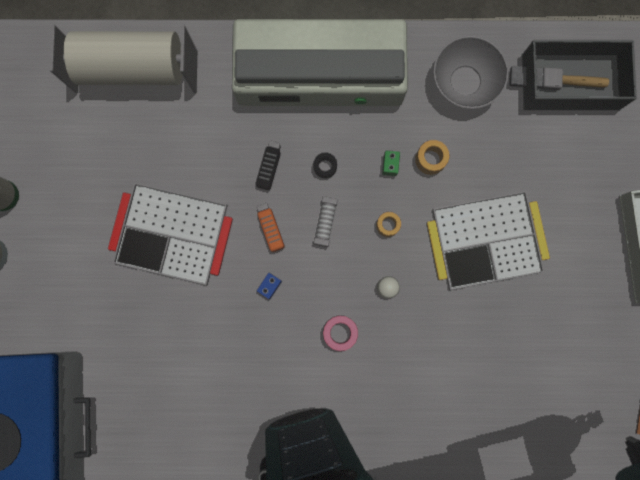

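View pics/scene0.png

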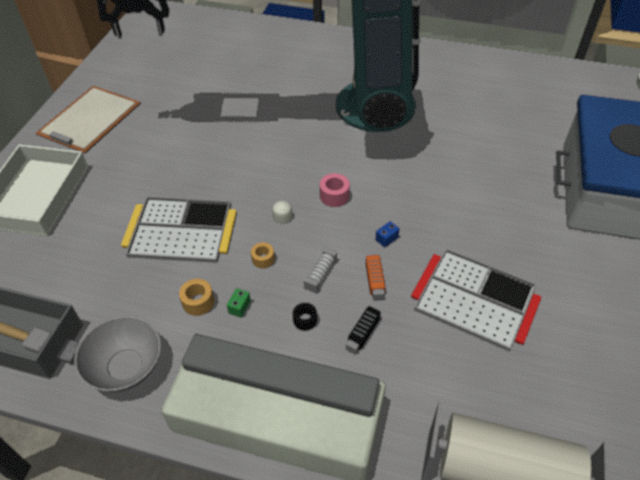

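The top view shows the red tray at left (172,235) and the yellow tray at right (488,240). Stock: black handle (268,167), orange handle (270,228), steel handle (325,222), blue block (268,286), green block (391,162), black ring (325,165) and white head (388,287).

There are three brass-like rings: pink (340,333), large brass (433,156) and small brass (389,224). Leaving out the pink one, the smaller of the rest is (389,224). I'll confirm that in a crop.

```bash
cat >> h.py <<'E'
def cam(n):
    c=imaging.calibration(n); K=np.array([[c['fx'],0,c['cx']],[0,c['fy'],c['cy']],[0,0,1]])
    R=cv2.Rodrigues(c['rvec'])[0]; return K,R,c['tvec']
def ray(n,uv):
    K,R,t=cam(n); uv=np.atleast_2d(uv).astype(float)
    d=np.c_[uv,np.ones(len(uv))]@np.linalg.inv(K).T@R; return -R.T@t,d
def plane(n,uv,z):
    o,d=ray(n,uv); return o+d*((z-o[2])/d[:,2])[:,None]
def cloud(n,d):
    v,u=np.mgrid[:480,:640]; K,R,t=cam(n)
    P=np.stack([(u-K[0,2])/K[0,0]*d,(v-K[1,2])/K[1,1]*d,d],-1)
    return (P-t)@R
def tri(a,ua,b,ub):
    oa,da=ray(a,ua);ob,db=ray(b,ub);da=da[0];db=db[0]
    s=np.linalg.lstsq(np.c_[da,-db],ob-oa,rcond=None)[0]
    pa=oa+s[0]*da;pb=ob+s[1]*db
    return (pa+pb)/2,np.linalg.norm(pa-pb)
E
python3 - <<'E'
from h import *
t=np.load('pics/top0.npz');p=t['p'];s=np.load('pics/scene0.npz')
c=np.vstack([np.hstack([cv2.resize(p[130:260,360:470],None,fx=3,fy=3,interpolation=2),cv2.resize(p[290:420,290:400],None,fx=3,fy=3,interpolation=2)])]);
save('rings',c)
b=np.hstack([cv2.resize(p[180:290,105:237],None,fx=3,fy=3,interpolation=2),cv2.resize(p[180:290,425:557],None,fx=3,fy=3,interpolation=2)])
save('trays',b)
for n,q in (('top',t),('scene',s)):
    C=cloud(n,q['d']); 
    pts={'top':dict(bench=(300,380),brass=(389,214),big=(433,146),pink=(327,333),white=(388,287),blue=(268,286),steel=(325,222),black=(268,167)),
     'scene':dict(bench=(300,150),blue=(386,234),white=(282,209),steel=(320,270),black=(363,328))}[n]
    for k,(u,v) in pts.items(): print(n,k,np.round(C[v,u],4),np.round(np.median(C[v-2:v+3,u-2:u+3,2]),4))
E
```

```text
top bench [0.2506 0.0582 0.0029] -0.0003
top brass [ 0.5771 -0.1174  0.028 ] 0.0289
top big [ 0.7133 -0.2058  0.0335] 0.0337
top pink [0.344  0.0053 0.0414] 0.0406
top white [ 0.4323 -0.113   0.0394] 0.0394
top blue [0.4344 0.1204 0.0312] 0.0303
top steel [0.5609 0.0093 0.0278] 0.0266
top black [0.6711 0.1229 0.029 ] 0.0285
scene bench [ 0.216  -0.1408 -0.0015] -0.001
scene blue [0.4534 0.1193 0.0321] 0.0298
scene white [ 0.4468 -0.1102  0.0371] 0.0368
scene steel [0.5745 0.0102 0.025 ] 0.0265
scene black [0.6862 0.1242 0.0297] 0.0285
```

View pics/rings.png

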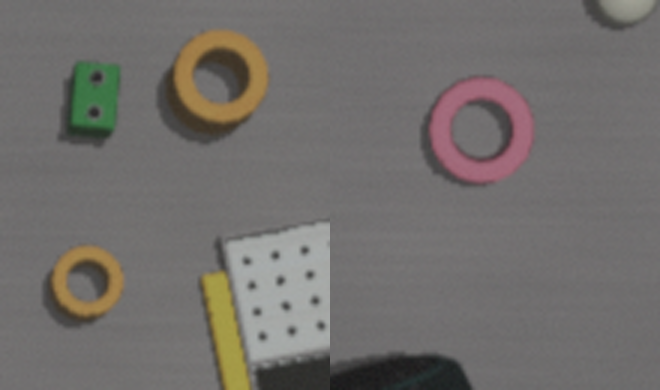

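View pics/trays.png

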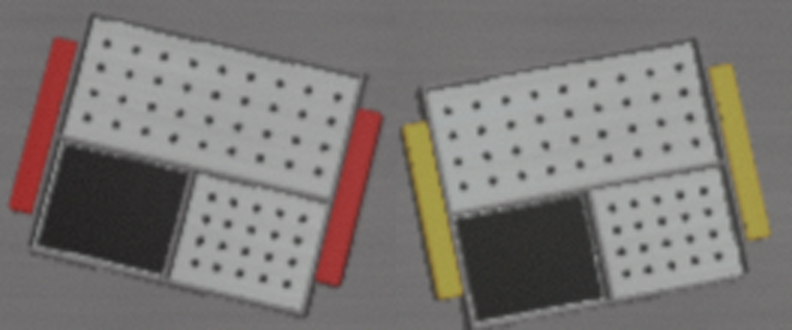

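The crop confirms it: the small ring is about 24 px across, against 32 px for the large brass one and a pink one, so the ring at (389,224) is the one meant. The scene and top cameras disagree by about 15 mm in x, so I'll check that with mask centroids and tray features.

```bash
cat >> h.py <<'E'
def hsv(p): return cv2.cvtColor(p,cv2.COLOR_RGB2HSV)
RNG=dict(blue=((105,120,50),(125,255,255)),green=((55,100,40),(85,255,255)),orange=((3,150,110),(13,255,255)),
 brass=((14,110,80),(23,255,255)),red=((174,150,80),(180,255,255)),yellow=((24,110,80),(34,255,255)))
def blobs(p,k,lo=60):
    H=hsv(p); m=cv2.inRange(H,*[np.array(x) for x in RNG[k]])
    if k=='red': m|=cv2.inRange(H,np.array((0,150,80)),np.array((2,255,255)))
    n,l,st,ce=cv2.connectedComponentsWithStats(m)
    return [(ce[i],st[i,4],(l==i).astype(np.uint8)) for i in range(1,n) if st[i,4]>lo]
E
python3 - <<'E'
from h import *
for n in ('top','scene'):
    q=np.load(f'pics/{n}0.npz'); C=cloud(n,q['d'])
    for k in RNG:
        for c,a,m in blobs(q['p'],k):
            (x,y),(w,h),ang=cv2.minAreaRect(cv2.findContours(m,0,2)[0][0])
            M=cv2.erode(m,np.ones((3,3)))>0
            print(n,k,c.round(1),a,'box',np.round([x,y,w,h]),'cloud',np.median(C[M],0).round(4) if M.any() else '')
E
```

```text
top blue [268.5 285.7] 235 box [269. 286.  14.  21.] cloud [0.4345 0.1185 0.0304]
top blue [ 30.1 413.7] 6020 box [ 27. 416.  55. 125.] cloud [0.2199 0.5149 0.1494]
top green [391.  161.9] 223 box [391. 162.  14.  21.] cloud [ 0.683  -0.1181  0.0303]
top orange [267.1 218.9] 165 box [267. 220.  21.  13.] cloud [0.579  0.1292 0.0275]
top orange [272.7 235.6] 67 box [273. 236.   9.  13.] cloud 
top orange [276.  244.9] 92 box [276. 245.   7.  13.] cloud [0.5151 0.1058 0.0282]
top brass [433.  155.6] 496 box [433. 156.  30.  30.] cloud [ 0.6917 -0.2041  0.0388]
top brass [388.6 223.6] 282 box [388. 224.  23.  23.] cloud [ 0.5572 -0.1162  0.0289]
top brass [433.3 252.2] 67 box [433. 251.  58.   3.] cloud 
top red [118.8 221.7] 411 box [119. 221.   7.  58.] cloud [0.5626 0.4219 0.0104]
top red [220.8 245.5] 443 box [221. 245.   8.  58.] cloud [0.5146 0.2173 0.0107]
top yellow [539.3 230.1] 419 box [539. 230.  58.   7.] cloud [ 0.5477 -0.421   0.0108]
top yellow [437.1 249.7] 442 box [437. 250.  59.   8.] cloud [ 0.5062 -0.2149  0.0108]
scene blue [627.9  15.6] 702 box [626.  16.  31.  26.
[... 426 characters left out ...]
4.  14.] cloud [0.5785 0.1189 0.0283]
scene brass [59.2 39.2] 2480 box [59. 39. 90. 50.] cloud [-0.51   -1.3822 -0.4137]
scene brass [131.3 226.1] 224 box [131. 225.   7.  45.] cloud [ 0.5554 -0.4156  0.0113]
scene brass [227.5 231.6] 276 box [227. 231.   9.  45.] cloud [ 0.5089 -0.2121  0.0091]
scene brass [262.2 254.6] 436 box [262. 255.  24.  22.] cloud [ 0.568  -0.1163  0.0246]
scene brass [195.8 296.4] 858 box [195. 296.  35.  32.] cloud [ 0.7064 -0.2026  0.0358]
scene brass [  8.2 329.6] 66 box [ 10. 331.  20.   8.] cloud 
scene red [425.4 276.5] 347 box [426. 276.   7.  48.] cloud [0.5245 0.2162 0.0107]
scene red [527.7 318.8] 427 box [528. 319.   9.  51.] cloud [0.5739 0.4198 0.0106]
```

```bash
cat >> h.py <<'E'
def go(x,y,z,yaw=None):
    "shift (mm, tool axes) & turn to put TCP at x,y,z with tool-y yaw (deg, mod 180)"
    s=r.read_state(); R=s['orientation']; d=R.T@(np.array([x,y,z])-s['ee_pos'])*1000
    ty=np.degrees(np.arctan2(R[1,1],R[0,1])); a=0
    if yaw is not None: a=(-(yaw-ty)+90)%180-90   # turn about tool x (down): + lowers yaw
    print('shift',d.round(1),'turn',round(a,1),'| tcp',s['ee_pos'].round(4),'yaw',ty.round(1),'q6',s['qpos'][5].round(2),'w',round(s['gripper_width'],3),'F',s['force'].round(1),'t',s['clock'])
E
python3 -c "
from h import *
go(.5,0,.3,-90)"
```

```text
shift [ -94.1 -369.4 -466.3] turn 21.1 | tcp [ 0.1981 -0.5125  0.205 ] yaw -68.9 q6 -0.1 w 0.999 F [-0.8  0.7 -0.3] t 0.1
```

```bash
python3 -m handwheel '[[-20,-46,-58,3,1],[-40,-92,-117,6,1],[-60,-138,-175,9,1],[-80,-185,-233,12,1],[-94,-231,-292,15,1],[-94,-277,-350,18,1],[-94,-323,-408,21,1],[-94,-369,-466,21,1]]'; python3 -c "
from h import *
go(.5,0,.3,-90)"
```

```text
clock: 0.9
ee_pos: [0.3971, -0.1741, 0.2852]
orientation: [[0.0, 0.001, -1.0], [0.002, -1.0, -0.001], [-1.0, -0.002, -0.0]]
force: [0.7, -0.4, 0.1]
gripper_width: 1.0
shift [ -14.5 -174.  -103.1] turn 0.1 | tcp [ 0.3971 -0.1741  0.2852] yaw -89.9 q6 1.02 w 1.0 F [ 0.7 -0.4  0.1] t 0.9
```

```bash
python3 -m handwheel '[[-14,-40,-25,0,1],[-14,-80,-50,0,1],[-14,-120,-75,0,1],[-14,-160,-103,0,1],[-14,-174,-103,0,1],[-14,-174,-103,0,1],[-14,-174,-103,0,1],[-14,-174,-103,0,1]]'; python3 - <<'E'
from h import *
s=r.read_state(); p,d=imaging.camera('wrist'); save('w1',p); np.savez('pics/w1.npz',p=p,d=d,R=s['orientation'],t=s['ee_pos'])
print(s['ee_pos'],s['qpos'])
E
```

```text
clock: 1.7
ee_pos: [0.4994, -0.0015, 0.2998]
orientation: [[0.0, -0.001, -1.0], [0.001, -1.0, 0.001], [-1.0, -0.001, -0.0]]
force: [-0.2, 0.5, 0.5]
gripper_width: 1.001
[ 0.49941785 -0.00146509  0.29975917] [-1.17187589e-01 -2.55140297e-02  1.30260423e+00  1.00489708e-03
  1.86430732e+00  1.45499243e+00]
```

View pics/w1.png

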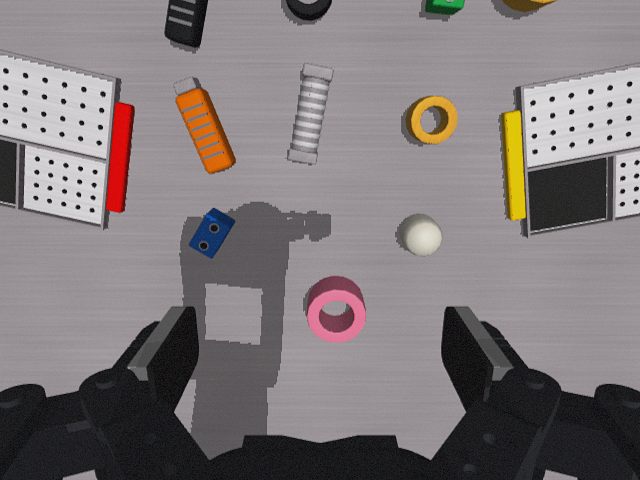

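The wrist view shows blue at (212,233), white (420,235), small brass (433,120), steel (311,113), pink (335,310) and orange (205,128), with the tray grips at red (119,157) and yellow (513,165). I'll compare its positions with the other two cameras.

```bash
cat >> h.py <<'E'
def wray(uv,R,t):
    c=imaging.calibration('wrist'); T=c['tool_from_camera']; uv=np.atleast_2d(uv).astype(float)
    d=np.c_[(uv[:,0]-c['cx'])/c['fx'],(uv[:,1]-c['cy'])/c['fy'],np.ones(len(uv))]
    return R@T[:3,3]+t,d@(R@T[:3,:3]).T
def wplane(uv,z,R,t):
    o,d=wray(uv,R,t); return o+d*((z-o[2])/d[:,2])[:,None]
def wcloud(d,R,t):
    v,u=np.mgrid[:480,:640]; o,D=wray(np.c_[u.ravel(),v.ravel()],R,t)
    return (o+D*d.reshape(-1,1)).reshape(480,640,3)
def snap(name):
    s=r.read_state(); p,d=imaging.camera('wrist'); save(name,p); q=dict(p=p,d=d,R=s['orientation'],t=s['ee_pos']); np.savez('pics/'+name+'.npz',**q); return q
E
python3 - <<'E'
from h import *
q=np.load('pics/w1.npz'); C=wcloud(q['d'],q['R'],q['t'])
print('bench',[C[v,u].round(4) for u,v in ((350,200),(300,30),(50,280))])
for k in RNG:
    for c,a,m in blobs(q['p'],k):
        M=cv2.erode(m,np.ones((3,3)))>0
        if M.any(): print(k,c.round(1),a,np.median(C[M],0).round(4),'zmax',np.percentile(C[M][:,2],90).round(4))
H=hsv(q['p'])
# holes of blue block top: all views at plane .032
print('blue holes wrist',wplane([(214,228),(204,245)],.032,q['R'],q['t']).round(4))
t=np.load('pics/top0.npz')['p']; s=np.load('pics/scene0.npz')['p']
save('cmp',np.hstack([cv2.resize(t[265:305,245:290],None,fx=8,fy=8),cv2.resize(s[215:255,365:410],None,fx=8,fy=8)]))
E
```

```text
bench [array([ 4.706e-01, -3.530e-02,  2.000e-04]), array([ 6.471e-01,  1.910e-02, -5.000e-04]), array([ 0.3714,  0.3268, -0.0016])]
blue [211.9 231.9] 1091 [0.4421 0.1168 0.031 ] zmax 0.0322
green [443.7   6. ] 460 [ 0.6632 -0.1168  0.03  ] zmax 0.0323
orange [206.9 129.9] 782 [0.5508 0.1057 0.0277] zmax 0.0291
orange [199.7 142.8] 185 [0.5287 0.1208 0.0297] zmax 0.0305
brass [526.2   4. ] 312 [ 0.665  -0.1991  0.0255] zmax 0.0395
brass [194.  103.9] 272 [0.5799 0.1224 0.0296] zmax 0.0307
brass [431.8 119.2] 1472 [ 0.5605 -0.1153  0.0293] zmax 0.0305
brass [201.8 120. ] 94 [0.5612 0.1131 0.0298] zmax 0.0306
brass [505.3 147.2] 223 [ 0.5314 -0.2006  0.0056] zmax 0.0056
brass [210.1 139.2] 72 [0.5389 0.1136 0.0297] zmax 0.0302
brass [214.8 148.3] 61 [0.534  0.1041 0.0302] zmax 0.0303
brass [218.1 160.7] 133 [0.5217 0.1051 0.0296] zmax 0.0306
brass [508.8 199.4] 131 [ 0.4688 -0.2132  0.0105] zmax 0.0111
red [119.4 156.4] 2038 [0.5219 0.2156 0.0113] zmax 0.0125
yellow [515.  164.2] 1637 [ 0.5129 -0.2132  0.0115] zmax 0.0125
blue holes wrist [[0.4468 0.1138 0.032 ]
 [0.4273 0.1262 0.032 ]]
```

View pics/cmp.png

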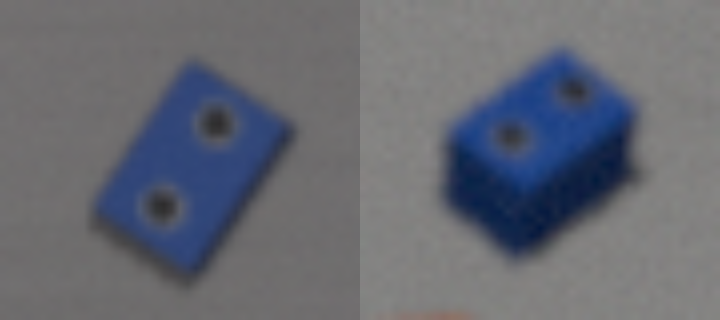

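```bash
python3 - <<'E'
from h import *
q=np.load('pics/w1.npz')
print(plane('top',[(271.9,280.4),(265.2,290.8)],.032).round(4)); print(plane('scene',[(384,231.9),(391.9,226.4)],.032).round(4))
print(tri('top',(271.9,280.4),'scene',(384,231.9)),tri('top',(265.2,290.8),'scene',(391.9,226.4)))
# brass ring at z=.03 outer rim ellipse in each view
for n,uv in (('top',(388.5,223.6)),('scene',(262,251))): print(n,plane(n,uv,.03).round(4))
def line(name):
    p=np.load(name)['p'];return p
s=np.load('pics/scene0.npz')['p'];t=np.load('pics/top0.npz')['p'];w=q['p']
save('tr',np.vstack([np.hstack([cv2.resize(s[240:350,405:545],(560,440)),cv2.resize(s[190:270,115:245],(520,320)).copy() if 0 else cv2.copyMakeBorder(cv2.resize(s[190:270,115:245],(520,320)),0,120,0,0,0)])])[:, :1080] )
im=cv2.imread('pics/tr.png'); cv2.imwrite('pics/tr.png',cv2.resize(im,(800,int(440*800/1080))))
E
```

```text
[[0.4453 0.1128 0.032 ]
 [0.4251 0.1257 0.032 ]]
[[0.4488 0.1141 0.032 ]
 [0.4295 0.127  0.032 ]]
(array([0.44542883, 0.11343257, 0.02797912]), np.float64(0.0005206114790272008)) (array([0.42514711, 0.12637598, 0.02690667]), np.float64(0.0004021023415847408))
top [[ 0.5576 -0.116   0.03  ]]
scene [[ 0.5624 -0.1163  0.03  ]]
```

The three views agree to within about 3 mm once I compare the same points at the same height; the larger disagreement came from visible side faces. Blue block first: its holes give centre (0.437, 0.120), top about 31 mm, long axis at -32.5°, so the jaws go at -122.5°.

```bash
python3 - <<'E'
from h import *
go(.437,.120,.13,-122.5)
# tray poses from grips seen by both fixed cams; top edges z .0115
q=np.load('pics/top0.npz');C=cloud('top',q['d'])
for n,cols in (('red',(110,235)),('yellow',(425,552))):
    g=[b for b in blobs(q['p'],n,200)]
    P=[plane('top',cv2.minAreaRect(cv2.findContours(m,0,2)[0][0])[0],.011)[0] for c,a,m in g]
    P=sorted(P,key=lambda x:x[1]); v=P[1]-P[0]; print(n,'centre',((P[0]+P[1])/2).round(4),'yaw',np.degrees(np.arctan2(-v[0],v[1])).round(2),np.linalg.norm(v).round(4))
for nm,uv in dict(rl=(180,212),rb=(190,262),rm=(143,250),yl=(488,222),yb=(515,257),ym=(470,266)).items():
    print(nm,np.median(C[uv[1]-6:uv[1]+7,uv[0]-6:uv[0]+7].reshape(-1,3),0).round(4))
# mats: dark blobs
V=cv2.cvtColor(q['p'],cv2.COLOR_RGB2GRAY)
for x0,x1 in ((110,235),(425,552)):
    m=np.zeros_like(V); m[185:292,x0:x1]=(V[185:292,x0:x1]<45)
    m=cv2.morphologyEx(m,cv2.MORPH_OPEN,np.ones((9,9)))
    r_=cv2.minAreaRect(max(cv2.findContours(m,0,2)[0],key=cv2.contourArea)); print('mat',r_,plane('top',r_[0],.005).round(4))
E
```

```text
shift [ 169.9 -121.3   62.7] turn 32.4 | tcp [ 0.4994 -0.0015  0.2998] yaw -90.1 q6 1.46 w 1.0 F [-1.1  0.1 -0.6] t 1.75
red centre [0.54   0.3194 0.011 ] yaw -13.15 0.2101
yellow centre [ 0.5277 -0.3178  0.011 ] yaw 10.97 0.2098
rl [0.5845 0.302  0.0013]
rb [0.4834 0.2797 0.0015]
rm [0.5074 0.3734 0.0034]
yl [ 0.565  -0.3209  0.0016]
yb [ 0.494  -0.3731  0.0021]
ym [ 0.4756 -0.2816  0.004 ]
mat ((135.5, 248.5), (33.0, 29.0), 90.0) [[0.5101 0.3886 0.005 ]]Traceback (most recent call last):
  File "<stdin>", line 16, in <module>
ValueError: max() iterable argument is empty
```

```bash
python3 -m handwheel '[[22,-20,10,5,0.4],[45,-40,20,10,0.4],[70,-60,30,15,0.4],[95,-80,40,20,0.4],[120,-100,50,25,0.4],[145,-121,63,30,0.4],[165,-121,63,32.4,0.4],[170,-121,63,32.4,0.4]]'; python3 - <<'E'
from h import *
go(.437,.120,.015,-122.5)
q=snap('w2'); C=wcloud(q['d'],q['R'],q['t'])
for c,a,m in blobs(q['p'],'blue',300):
    M=cv2.erode(m,np.ones((3,3)))>0; P=C[M]; P=P[P[:,2]>.028]; print(c,a,P.mean(0).round(4),cv2.minAreaRect((P[:,:2]*1e4).astype(np.float32)))
E
```

```text
clock: 2.55
ee_pos: [0.4347, 0.1188, 0.1276]
orientation: [[-0.004, -0.538, -0.843], [0.0, -0.843, 0.538], [-1.0, 0.002, 0.003]]
force: [-0.8, -0.3, 0.1]
gripper_width: 0.701
shift [112.6  -2.5  -1.6] turn -0.0 | tcp [0.4347 0.1188 0.1276] yaw -122.5 q6 2.28 w 0.701 F [-0.8 -0.3  0.1] t 2.55
[315.79831007 216.26083762] 2722 [0.4387 0.1193 0.0329] ((4592.197265625, 1065.135009765625), (279.5425720214844, 948.6124877929688), 57.80868911743164)
```

View pics/w2.png

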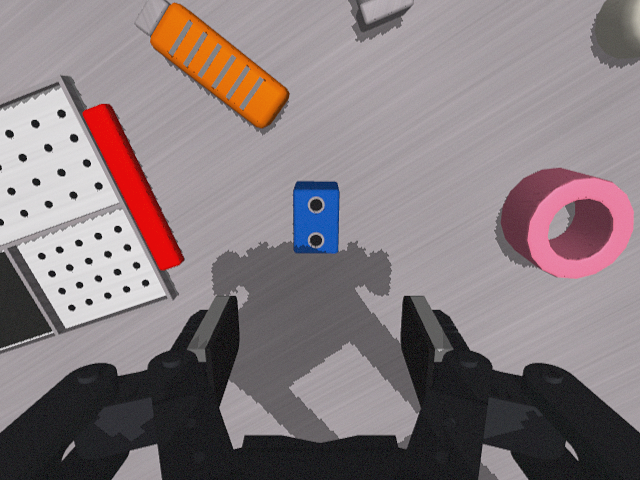

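The block sits centred at column 316 between the fingers, and the jaws line up with it. Descending.

```bash
python3 -m handwheel '[[30,-2,-2,0,0.4],[60,-2,-2,0,0.4],[90,-2,-2,0,0.4],[112,-2,-2,0,0.4],[113,-2,-2,0,0.4],[113,-2,-2,0,-1],[113,-2,-2,0,-1],[113,-2,-2,0,-1]]'; python3 -m handwheel '[[0,0,0,0,-1],[0,0,0,0,-1],[-15,0,0,0,-1],[-35,0,0,0,-1],[-55,0,0,0,-1],[-60,0,0,0,-1],[-60,0,0,0,-1],[-60,0,0,0,-1]]'; python3 - <<'E'
from h import *
q=snap('w3')
c=np.array([.541,.3195]);a=np.radians(-13.15);X=np.array([np.cos(a),np.sin(a)]);Y=np.array([-X[1],X[0]])
for l,(x,y) in dict(long=(38.5,0),bare=(-43.5,-47),mat=(-43.5,47)).items(): print('red',l,(c+x/1e3*X+y/1e3*Y).round(4))
c=np.array([.529,-.3175]);a=np.radians(11);X=np.array([np.cos(a),np.sin(a)]);Y=np.array([-X[1],X[0]])
for l,(x,y) in dict(long=(38.5,0),bare=(-43.5,-47),mat=(-43.5,47)).items(): print('yel',l,(c+x/1e3*X+y/1e3*Y).round(4))
go(.4882,.2842,.09,-103.2)
E
```

```text
clock: 3.4
ee_pos: [0.4396, 0.1193, 0.0172]
orientation: [[0.001, -0.538, -0.843], [0.001, -0.843, 0.538], [-1.0, -0.001, -0.001]]
force: [-0.4, -0.2, -0.0]
gripper_width: 0.195
clock: 4.2
ee_pos: [0.4389, 0.1192, 0.0763]
orientation: [[-0.0, -0.538, -0.843], [0.001, -0.843, 0.538], [-1.0, -0.0, 0.0]]
force: [0.1, 1.0, -0.4]
gripper_width: -0.003
red long [0.5785 0.3107]
red bare [0.4879 0.2836]
red mat [0.5093 0.3752]
yel long [ 0.5668 -0.3102]
yel bare [ 0.4953 -0.3719]
yel mat [ 0.4773 -0.2797]
shift [ -14.  -165.8   47. ] turn -19.3 | tcp [0.4387 0.1191 0.076 ] yaw -122.5 q6 2.28 w 0.001 F [-0.5  0.   0.1] t 4.25
```

View pics/w3.png

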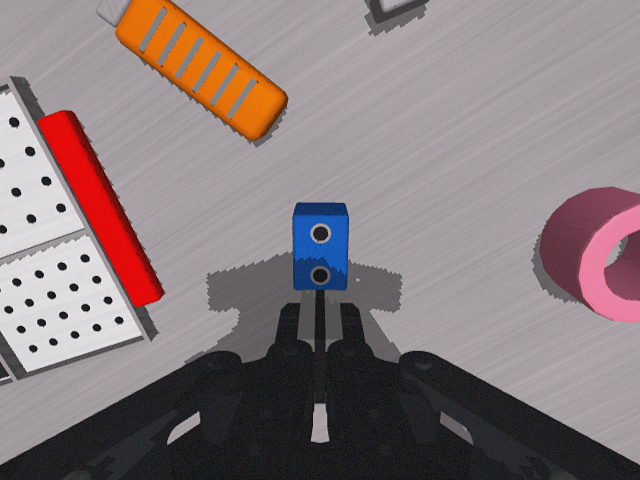

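The grasp missed: the block is still in place, mid-line about (320,254), and the shut fingers appear at v≈290–303, below where the calibration puts the TCP (285). I'll measure where the fingers really are, using depth and the fixed cameras.

```bash
python3 - <<'E'
from h import *
for f in ('w2','w3'):
    q=np.load(f'pics/{f}.npz'); d=q['d']; P=wcloud(d,np.eye(3),np.zeros(3))
    print(f, 'finger pts tool frame (mm):')
    for u,v in [(320,295),(290,310),(350,310),(320,320),(290,330),(320,340),(320,380),(225,300),(225,330),(415,300),(418,340),(430,370),(275,360)]:
        print((u,v),(P[v,u]*1000).round(1),end=' ')
    print()
    W=wcloud(d,q['R'],q['t'])
    M=(P[...,0]>-.1)&(P[...,0]<.02)&(abs(P[...,1])<.06)&(d>0)
    Q=P[M]; print('lowest pts',(Q[np.argsort(-Q[:,0])[:400]]).mean(0).round(4), 'x max',np.percentile(Q[:,0],99.5).round(4))
    T=Q[Q[:,0]>np.percentile(Q[:,0],99.5)-.012]; print('tip z range',np.percentile(T[:,2],[2,50,98]).round(4))
p,d=imaging.camera('top'); save('top1',p); C=cloud('top',d); s=r.read_state(); print(s['ee_pos'])
p2,d2=imaging.camera('scene'); save('scene1',cv2.resize(p2[180:330,280:480],(800,600)))
E
```

```text
w2 finger pts tool frame (mm):
(320, 295) [127.4  -0.   65.9] (290, 310) [127.5 -23.5  78.8] (350, 310) [128.6  23.5  79.3] (320, 320) [128.6  -0.   88.1] (290, 330) [128.8 -23.9  97.1] (320, 340) [130.   -0.  106.8] (320, 380) [128.4  -0.  143.4] (225, 300) [-36.7 -32.8 -10.2] (225, 330) [-49.1 -30.4  -5.8] (415, 300) [-37.8  32.1 -10.8] (418, 340) [-56.4  29.2  -6.7] (430, 370) [-68.   30.1  -4.4] (275, 360) [128.5 -36.7 124.5] 
lowest pts [-0.0326  0.0007 -0.0015] x max -0.0328
tip z range [-0.0107 -0.0062  0.0106]
w3 finger pts tool frame (mm):
(320, 295) [-32.7  -0.2 -10.2] (290, 310) [-36.5 -10.6  -6.3] (350, 310) [-37.   10.1  -6.6] (320, 320) [-51.3  -0.2 -10.6] (290, 330) [-49.7  -9.7  -6.2] (320, 340) [-62.1  -0.2 -10.2] (320, 380) [-62.5  -0.2   2.9] (225, 300) [ 77.1 -61.1  45.5] (225, 330) [ 76.7 -62.4  67. ] (415, 300) [77.4 61.  45.6] (418, 340) [76.6 64.7 74.3] (430, 370) [-77.6  27.1 -11.1] (275, 360) [-73.5 -11.8 -11.2] 
lowest pts [-0.0318 -0.0005 -0.009 ] x max -0.032
tip z range [-0.0108 -0.0099 -0.0058]
[0.43860705 0.1191204  0.07586956]
```

View pics/scene1.png

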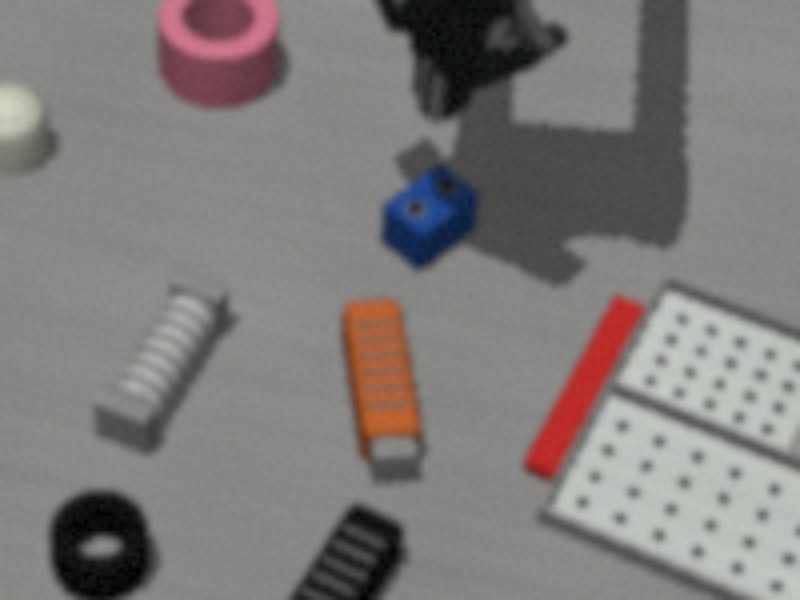

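View pics/top1.png

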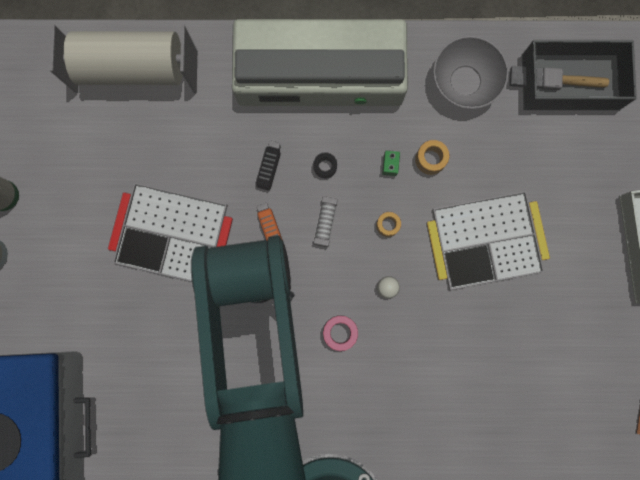

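```bash
python3 - <<'E'
from h import *
o,d=ray('scene',(389,208)); d=d[0]
A=np.c_[d,[0,0,-1]]; b=np.array([.4386,.1191,0])-o
s=np.linalg.lstsq(A,b,rcond=None)[0]; print('tip on vertical through TCP: z',s[1]*1,(o+s[0]*d).round(4))
print(r.read_state()['ee_pos'])
E
```

```text
tip on vertical through TCP: z 0.09604111263583409 [0.4388 0.1177 0.096 ]
[0.43866403 0.11913977 0.07591285]
```

Depth puts the fingertips at tool x ≈ -32 mm, not the stated +11, and they're centred in y and z. The scene view agrees, with the tips near z≈0.10 while the TCP reads 0.076. So the fingers stand about 43 mm higher than the reading implies. I'll check where the gripper body sits before going lower.

```bash
python3 - <<'E'
from h import *
for f in ('w1','w2','w3'):
    q=np.load(f'pics/{f}.npz'); d=q['d']; P=wcloud(d,np.eye(3),np.zeros(3))*1000
    print(f,[(uv,P[uv[1],uv[0]].round(0)) for uv in ((320,465),(260,470),(300,440),(180,450),(100,450),(20,440),(175,330),(190,310),(320,410))])
    M=(P[...,0]>-150)&(P[...,0]<0)&(d>0); Q=P[M]
    for a,b in ((-45,-30),(-60,-45),(-80,-60),(-100,-80),(-150,-100)):
        S=Q[(Q[:,0]>a)&(Q[:,0]<=b)]; 
        if len(S): print((a,b),len(S),'y',np.percentile(S[:,1],[1,99]).round(),'z',np.percentile(S[:,2],[1,99]).round())
E
```

```text
w1 [((320, 465), array([-106.,   -0.,  -10.])), ((260, 470), array([-107.,  -11.,  -11.])), ((300, 440), array([-99.,  -4., -10.])), ((180, 450), array([-108.,  -25.,  -16.])), ((100, 450), array([-98., -45.,  -7.])), ((20, 440), array([-98., -61.,  -9.])), ((175, 330), array([-58., -43., -11.])), ((190, 310), array([-43., -43.,  -9.])), ((320, 410), array([301.,   0., 318.]))]
(-45, -30) 984 y [-49.  49.] z [-11.  11.]
(-60, -45) 3824 y [-56.  55.] z [-11.  11.]
(-80, -60) 5817 y [-56.  55.] z [-12.  10.]
(-100, -80) 23633 y [-69.  68.] z [-17.   8.]
(-150, -100) 19720 y [-61.  60.] z [-17.  -7.]
w2 [((320, 465), array([-105.,   -0.,  -10.])), ((260, 470), array([-107.,  -11.,  -11.])), ((300, 440), array([-99.,  -4., -10.])), ((180, 450), array([-109.,  -25.,  -17.])), ((100, 450), array([-86., -53.,   6.])), ((20, 440), array([-102.,  -58.,  -12.])), ((175, 330), array([ 128., -115.,   97.])), ((190, 310), array([ 128., -102.,   79.])), ((320, 410), array([128.,  -0., 173.]))]
(-45, -30) 2006 y [-43.  42.] z [-11.  11.]
(-60, -45) 3325 y [-43.  43.] z [-11.  11.]
(-80, -60) 6797 y [-59.  58.] z [-13.   9.]
(-100, -80) 26532 y [-63.  62.] z [-17.  11.]
(-150, -100) 19876 y [-60.  59.] z [-18.  -5.]
w3 [((320, 465), array([-105.,   -0.,  -10.])), ((260, 470), array([-112.,  -10.,  -16.])), ((300, 440), array([-98.,  -4.,  -9.])), ((180, 450), array([-83., -35.,   8.])), ((100, 450), array([-103.,  -42.,  -11.])), ((20, 440), array([  76., -215.,  156.])), ((175, 330), array([ 77., -96.,  67.])), ((190, 310), array([ 77., -84.,  52.])), ((320, 410), array([ 77.,  -0., 130.]))]
(-45, -30) 1490 y [-14.  13.] z [-11.  -6.]
(-60, -45) 1757 y [-14.  13.] z [-11.  -6.]
(-80, -60) 9953 y [-35.  34.] z [-13.  10.]
(-100, -80) 26348 y [-49.  48.] z [-17.   9.]
(-150, -100) 21172 y [-56.  56.] z [-17.  -4.]
```

The body and fingers are shifted back together by about 43 mm, so I'll aim 43 mm lower in reported z.

```bash
sed -i 's/^def go(x,y,z,yaw=None):/def go(x,y,z,yaw=None):  # z: true TCP height; reading is 43 mm low/; s/np.array(\[x,y,z\])-s/np.array([x,y,z-.043])-s/' h.py; python3 -m handwheel '[[0,0,0,0,0.4],[0,0,0,0,0.4],[25,0,0,0,0.4],[50,0,0,0,0.4],[70,0,0,0,0.4],[85,0,0,0,0.4],[92,0,0,0,0.4],[92,0,0,0,0.4]]';  python3 -m handwheel '[[5,0,0,0,0.4],[9,0,0,0,0.4],[9,0,0,0,0.4],[9,0,0,0,-1],[9,0,0,0,-1],[9,0,0,0,-1],[9,0,0,0,-1],[9,0,0,0,-1]]'
```

```text
clock: 5.15
ee_pos: [0.4376, 0.119, -0.0172]
orientation: [[-0.004, -0.538, -0.843], [0.0, -0.843, 0.538], [-1.0, 0.002, 0.003]]
force: [-0.4, 0.1, -0.1]
gripper_width: 0.703
clock: 5.95
ee_pos: [0.4383, 0.1192, -0.0254]
orientation: [[-0.002, -0.538, -0.843], [0.0, -0.843, 0.538], [-1.0, 0.001, 0.002]]
force: [-1.0, 0.2, 4.6]
gripper_width: 0.342
```

```bash
python3 -m handwheel '[[-15,0,0,0,-1],[-35,0,0,0,-1],[-55,0,0,0,-1],[-70,0,0,0,-1],[-70,0,0,0,-1],[-70,0,0,0,-1],[-70,0,0,0,-1],[-70,0,0,0,-1]]'; python3 -c "
from h import *
go(.488,.2838,.085,-103.2)
"
```

```text
clock: 6.75
ee_pos: [0.4374, 0.119, 0.0431]
orientation: [[-0.005, -0.538, -0.843], [0.0, -0.843, 0.538], [-1.0, 0.003, 0.004]]
force: [0.7, 0.2, -0.5]
gripper_width: 0.34
shift [   0.9 -166.2   45.9] turn -19.3 | tcp [0.4374 0.119  0.0431] yaw -122.5 q6 2.28 w 0.34 F [ 0.7  0.2 -0.5] t 6.75
```

```bash
python3 -m handwheel '[[0,-28,8,-3,-1],[0,-56,16,-6,-1],[0,-84,24,-9,-1],[0,-112,32,-12,-1],[0,-140,40,-15,-1],[0,-166,46,-18,-1],[0,-166,46,-19.3,-1],[0,-166,46,-19.3,-1]]'; python3 - <<'E'
from h import *
q=snap('w4'); go(.488,.2838,.0195,-103.2)
E
```

```text
clock: 7.55
ee_pos: [0.4872, 0.2836, 0.0417]
orientation: [[-0.007, -0.228, -0.974], [-0.001, -0.974, 0.228], [-1.0, 0.003, 0.007]]
force: [0.5, -0.9, -1.9]
gripper_width: 0.345
shift [65.3 -1.1 -1.1] turn -0.0 | tcp [0.4871 0.283  0.0418] yaw -103.2 q6 2.23 w 0.341 F [-0.7  0.1 -0.9] t 7.6
```

View pics/w4.png

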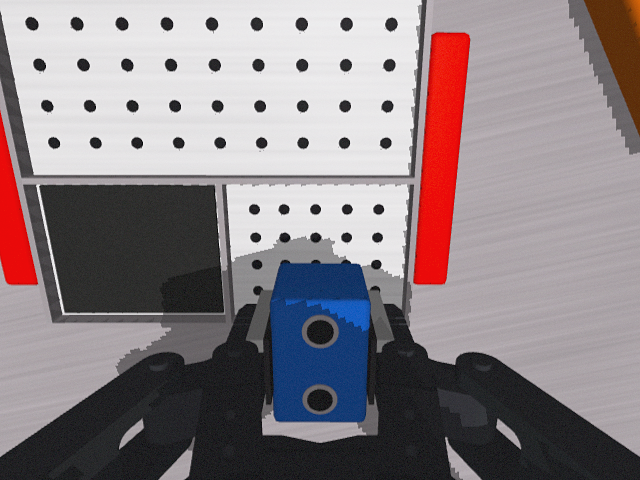

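The block is held squarely over the bare bay, about at (320,340), with its sides parallel to the dividers. Lowering.

```bash
python3 -m handwheel '[[20,-1,-1,0,-1],[40,-1,-1,0,-1],[54,-1,-1,0,-1],[59,-1,-1,0,-1],[62,-1,-1,0,-1],[63,-1,-1,0,-1],[63,-1,-1,0,-1],[63,-1,-1,0,-1]]'; python3 -m handwheel '[[0,0,0,0,-0.05],[0,0,0,0,0.1],[0,0,0,0,0.1],[-15,0,0,0,0.1],[-40,0,0,0,0.1],[-70,0,0,0,0.1],[-100,0,0,0,0.1],[-130,0,0,0,0.1]]'; python3 - <<'E'
from h import *
q=snap('w5'); go(.488,.2838,.0195,-103.2)
E
```

```text
clock: 8.4
ee_pos: [0.4885, 0.284, -0.0202]
orientation: [[-0.005, -0.229, -0.973], [-0.001, -0.973, 0.229], [-1.0, 0.002, 0.005]]
force: [0.1, 0.3, -0.7]
gripper_width: 0.342
clock: 9.2
ee_pos: [0.4893, 0.2842, 0.1123]
orientation: [[-0.004, -0.229, -0.973], [-0.0, -0.973, 0.229], [-1.0, 0.001, 0.004]]
force: [0.1, -0.2, -0.1]
gripper_width: 0.549
shift [142.4   3.6   4.7] turn -0.0 | tcp [0.4925 0.2856 0.1189] yaw -103.2 q6 2.23 w 0.553 F [2.2 1.3 3.9] t 9.25
```

View pics/w5.png

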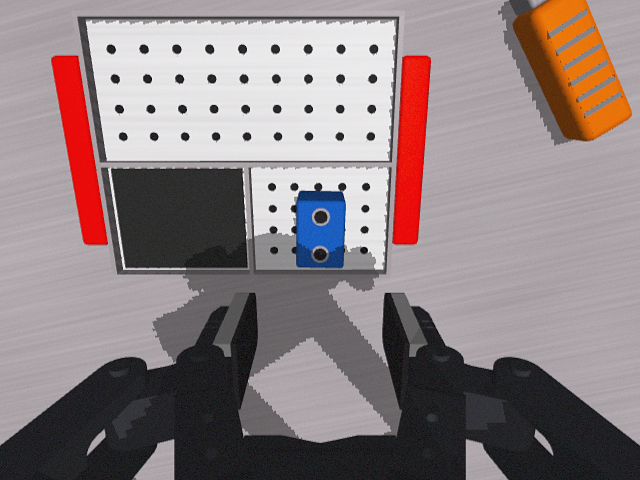

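The blue block stands flat in the bare bay at (320,235) with its holes up. I'll work out its tray coordinates and refine the tray pose from this view, using the rim corners at (80,20), (403,13), (385,272) and (118,272).

```bash
cat >> h.py <<'E'
RED=(.541,.3195,-13.15); YEL=(.529,-.3175,11.)
def tr(T,P):
    P=np.atleast_2d(P)[:,:2]-T[:2]; a=np.radians(T[2]); return P@np.array([[np.cos(a),-np.sin(a)],[np.sin(a),np.cos(a)]])*1000
def w(T,x,y):
    a=np.radians(T[2]); return np.array(T[:2])+np.array([x*np.cos(a)-y*np.sin(a),x*np.sin(a)+y*np.cos(a)])/1000
E
python3 - <<'E'
from h import *
q=np.load('pics/w5.npz'); R,t=q['R'],q['t']
print('t',t,'block',tr(RED,wplane([(320,217),(320,254)],.035,R,t)).round(1))
print('rim corners',tr(RED,wplane([(80,18),(403,13),(386,272),(118,272)],.012,R,t)).round(1))
C=wcloud(q['d'],R,t); print('floor',C[100:150,120:370,2].mean(),'mat',C[180:230,130:230,2].mean(),'top of block',C[232:238,310:330].reshape(-1,3).mean(0))
# steel + black handle from w1 and top
E
python3 - <<'E'
from h import *
q=np.load('pics/w1.npz');p=q['p']
save('hs',np.hstack([cv2.resize(p[50:180,260:360],(400,520)),cv2.resize(np.load('pics/top0.npz')['p'][190:255,300:350],(400,520))]))
E
```

```text
t [0.48933513 0.28416643 0.112349  ] block [[-32.9 -46. ]
 [-56.7 -46. ]]
rim corners [[ 79.9  92.2]
 [ 82.3 -94. ]
 [-78.4 -91.5]
 [-78.   93.1]]
floor 0.0034514524264481587 mat 0.0053165529933016705 top of block [0.48819636 0.2849429  0.03631046]
```

View pics/hs.png

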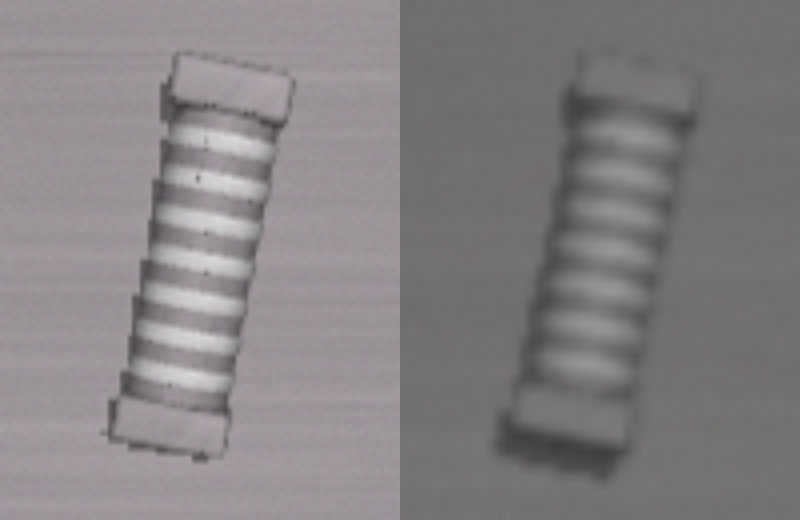

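```bash
python3 - <<'E'
from h import *
q=np.load('pics/w1.npz');P=wplane([(318.7,65.5),(302,161.8)],.03,q['R'],q['t']); v=P[0]-P[1]
print('wrist',P.mean(0).round(4),np.linalg.norm(v).round(4),np.degrees(np.arctan2(v[1],v[0])))
T=plane('top',[(300+238/8,190+60/8),(300+168/8.,190+440/8)],.03);v=T[0]-T[1]; print('top',T.mean(0).round(4),np.linalg.norm(v).round(4),np.degrees(np.arctan2(v[1],v[0])))
c=(P.mean(0)+T.mean(0))/2; go(c[0],c[1],.1,-98)
E
```

```text
wrist [0.5642 0.0088 0.03  ] 0.0948 -10.640104228328054
top [0.5623 0.0086 0.03  ] 0.0961 -10.296168756172277
shift [  61.1  253.8 -132. ] turn -5.2 | tcp [0.4925 0.2856 0.1189] yaw -103.2 q6 2.23 w 0.553 F [2.2 1.3 3.9] t 9.25
```

```bash
python3 -m handwheel '[[0,35,-18,0,0.3],[0,70,-36,0,0.3],[5,105,-54,0,0.3],[15,140,-72,-2,0.3],[25,175,-90,-2.7,0.3],[40,210,-110,-2.7,0.3],[61,245,-128,-2.7,0.3],[61,254,-132,-2.7,0.3]]';  python3 - <<'E'
from h import *
q=snap('w6'); go(.5635,.0087,.017,-100.5)
E
```

```text
clock: 10.05
ee_pos: [0.5618, 0.0048, 0.0545]
orientation: [[0.001, -0.187, -0.982], [0.003, -0.982, 0.187], [-1.0, -0.004, -0.0]]
force: [-1.1, 0.6, -0.3]
gripper_width: 0.652
shift [82.  -3.4  0.1] turn -0.3 | tcp [0.5627 0.0051 0.056 ] yaw -100.8 q6 1.66 w 0.651 F [-0.2 -0.9  0.8] t 10.1
```

View pics/w6.png

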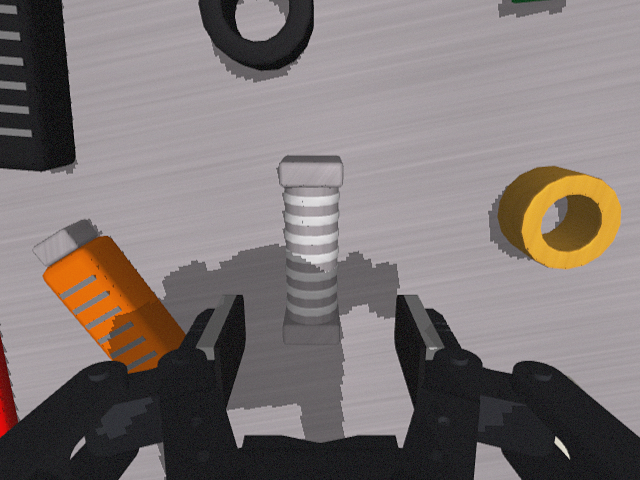

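The handle is centred at (312,250) and parallel to the jaws; the stated 3 mm shift corrects the offset. The orange handle is well clear.

```bash
python3 -m handwheel '[[20,-3,0,0,0.3],[45,-3,0,0,0.3],[65,-3,0,0,0.3],[76,-3,0,0,0.3],[82,-3,0,0,0.3],[82,-3,0,0,0.3],[82,-3,0,0,-1],[82,-3,0,0,-1]]';  python3 -m handwheel '[[0,0,0,0,-1],[0,0,0,0,-1],[0,0,0,0,-1],[-15,0,0,0,-1],[-35,0,0,0,-1],[-60,0,0,0,-1],[-80,0,0,0,-1],[-80,0,0,0,-1]]';python3 - <<'E'
from h import *
q=snap('w7'); a=w(RED,38.5,0); print(a); go(a[0],a[1],.1,-13.15)
E
```

```text
clock: 10.9
ee_pos: [0.5647, 0.0086, -0.0245]
orientation: [[0.006, -0.187, -0.982], [0.004, -0.982, 0.187], [-1.0, -0.005, -0.005]]
force: [-0.6, 0.7, 11.9]
gripper_width: 0.322
clock: 11.7
ee_pos: [0.5669, 0.008, 0.0599]
orientation: [[0.014, -0.187, -0.982], [0.003, -0.982, 0.187], [-1.0, -0.005, -0.013]]
force: [1.3, 0.8, -2.7]
gripper_width: 0.307
[0.57849045 0.3107412 ]
shift [   1.7 -299.7   43.9] turn -87.6 | tcp [0.5655 0.0081 0.0576] yaw -100.8 q6 1.67 w 0.307 F [ 0.6  0.2 -3.7] t 11.75
```

View pics/w7.png

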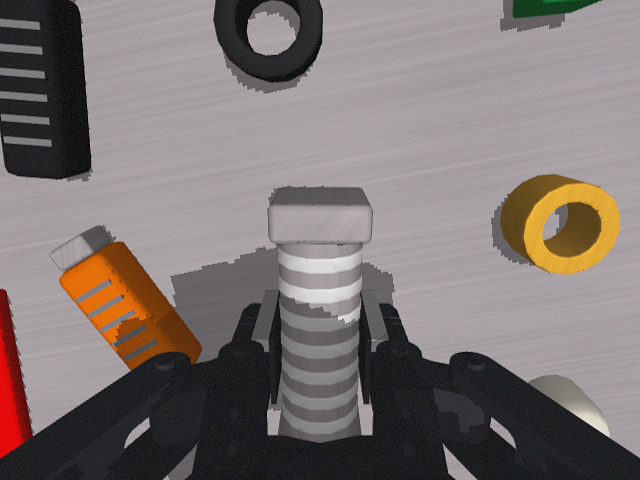

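Steel handle is held, between the jaws at (320,330). The bench contact was 12 N, so I'll stop 3 mm higher from here on. Carrying it to the red tray's long bay.

```bash
python3 -m handwheel '[[0,-30,4,-8,-1],[0,-65,9,-16,-1],[0,-105,15,-24,-1],[0,-145,21,-32,-1],[0,-185,27,-40,-1],[0,-225,33,-48,-1],[0,-262,38,-56,-1],[0,-299,44,-64,-1]]';  python3 -c "
from h import *
a=w(RED,38.5,0);go(a[0],a[1],.1,-13.15)"
```

```text
clock: 12.55
ee_pos: [0.5768, 0.311, 0.0561]
orientation: [[0.006, 0.804, -0.594], [0.001, -0.594, -0.804], [-1.0, 0.004, -0.005]]
force: [1.2, -0.8, -3.4]
gripper_width: 0.307
shift [-0.9  1.5 -0.8] turn -23.3 | tcp [0.5768 0.311  0.0561] yaw -36.4 q6 1.04 w 0.307 F [ 1.2 -0.8 -3.4] t 12.55
```

```bash
python3 -m handwheel '[[0,1,-1,-8,-1],[0,1,-1,-16,-1],[0,1,-1,-23.3,-1],[10,1,-1,-23.3,-1],[25,1,-1,-23.3,-1],[40,1,-1,-23.3,-1],[40,1,-1,-23.3,-1],[40,1,-1,-23.3,-1]]';  python3 -c "
from h import *
a=w(RED,38.5,0);snap('w8');go(a[0],a[1],.024,-13.15)"
```

```text
clock: 13.35
ee_pos: [0.5775, 0.3107, 0.0143]
orientation: [[0.004, 0.974, -0.228], [0.0, -0.228, -0.974], [-1.0, 0.003, -0.001]]
force: [-0.5, 0.3, -3.1]
gripper_width: 0.303
shift [34.7  0.   0.4] turn -0.0 | tcp [0.5783 0.3111 0.0157] yaw -13.2 q6 0.64 w 0.308 F [-0.2  0.2 -3.1] t 13.4
```

View pics/w8.png

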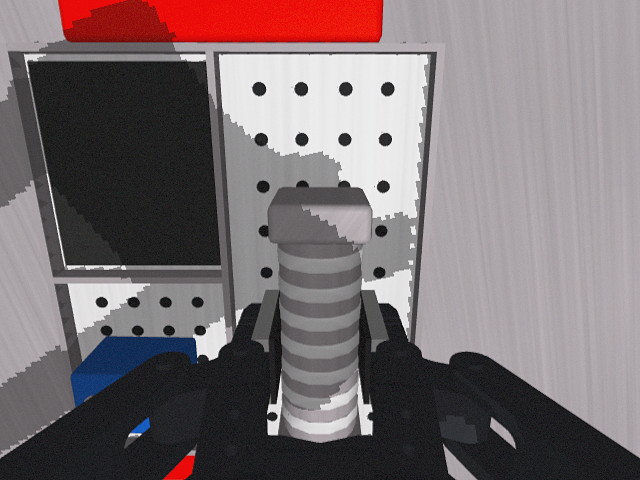

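The handle is over the long bay, aligned with the dividers, and the blue block is clear. Lowering.

```bash
python3 -m handwheel '[[10,0,0,0,-1],[20,0,0,0,-1],[28,0,0,0,-1],[33,0,0,0,-1],[35,0,0,0,-1],[35,0,0,0,-1],[35,0,0,0,-1],[35,0,0,0,-1]]'; python3 -c "
from h import *
go(.5,.3,.1)"
```

```text
clock: 14.2
ee_pos: [0.579, 0.3114, -0.0187]
orientation: [[0.007, 0.974, -0.228], [0.002, -0.228, -0.974], [-1.0, 0.006, -0.003]]
force: [-0.2, -0.7, -3.3]
gripper_width: 0.305
shift [-76.2 -73.9  28.8] turn 0 | tcp [ 0.579   0.3114 -0.0187] yaw -13.2 q6 0.64 w 0.305 F [-0.2 -0.7 -3.3] t 14.2
```

```bash
python3 -m handwheel '[[1,0,0,0,-1],[2,0,0,0,-1],[2.5,0,0,0,-1],[2.5,0,0,0,-1],[2.5,0,0,0,-1],[2.5,0,0,0,-1],[2.5,0,0,0,-1],[2.5,0,0,0,-1]]'; python3 -m handwheel '[[0,0,0,0,-0.2],[0,0,0,0,0],[0,0,0,0,0],[-15,0,0,0,0],[-40,0,0,0,0],[-70,0,0,0,0],[-100,0,0,0,0.1],[-130,0,0,0,0.3]]'; python3 - <<'E'
from h import *
q=snap('w9')
s=cv2.resize(q['p'],None,fx=1,fy=1)
p,d=imaging.camera('scene')
q1=np.load('pics/w1.npz')
go(.56,-.116,.1,-103.15)
E
```

```text
clock: 15.0
ee_pos: [0.5792, 0.3114, -0.0209]
orientation: [[0.007, 0.974, -0.228], [0.002, -0.228, -0.974], [-1.0, 0.007, -0.003]]
force: [0.0, 0.0, -0.9]
gripper_width: 0.309
clock: 15.8
ee_pos: [0.5784, 0.3113, 0.1119]
orientation: [[0.009, 0.974, -0.228], [0.002, -0.228, -0.974], [-1.0, 0.008, -0.004]]
force: [0.1, 0.2, -0.1]
gripper_width: 0.649
shift [ 57.   75.6 423.1] turn 90.0 | tcp [0.5817 0.3128 0.1175] yaw -13.2 q6 0.64 w 0.649 F [0.9 1.4 1.8] t 15.9
```

View pics/w9.png

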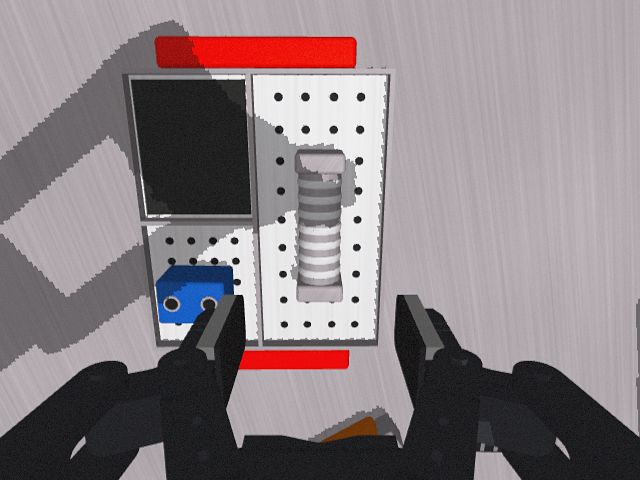

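Steel handle lies flat and lengthwise in the long bay, from (320,160) to (320,293). Next the small brass ring: the wrist, top and scene views average to (0.560, -0.1155).

```bash
python3 -m handwheel '[[0,9,48,8,0.65],[0,18,96,16,0.65],[0,27,144,24,0.65],[0,36,192,32,0.65],[0,45,240,40,0.65],[0,54,288,48,0.65],[0,63,336,56,0.65],[0,72,384,64,0.65]]'; python3 -c "
from h import *
go(.56,-.1155,.1,-103.15)"
```

```text
clock: 16.7
ee_pos: [0.5638, -0.0794, 0.1147]
orientation: [[0.02, 0.216, -0.976], [0.007, -0.976, -0.216], [-1.0, -0.002, -0.021]]
force: [1.7, -0.1, -1.1]
gripper_width: 0.828
shift [57.3 34.6 12.7] turn 25.7 | tcp [ 0.5638 -0.0794  0.1147] yaw -77.5 q6 1.11 w 0.828 F [ 1.7 -0.1 -1.1] t 16.7
```

```bash
python3 -m handwheel '[[10,20,8,8,0.65],[25,34,13,16,0.65],[40,34,13,24,0.65],[55,34,13,25.7,0.65],[57,34,13,25.7,0.65],[57,34,13,25.7,0.65],[57,34,13,25.7,0.65],[57,34,13,25.7,0.65]]'; python3 - <<'E'
from h import *
q=snap('w10'); C=wcloud(q['d'],q['R'],q['t'])
for c,a,m in blobs(q['p'],'brass',800):
    P=C[m>0]; P=P[P[:,2]>.027]; print(c,a,cv2.minEnclosingCircle((P[:,:2]*1e3).astype(np.float32)),P[:,2].mean())
go(.56,-.1155,.021,-103.15)
E
```

```text
clock: 17.5
ee_pos: [0.5604, -0.1148, 0.0584]
orientation: [[0.022, -0.227, -0.974], [0.006, -0.974, 0.227], [-1.0, -0.011, -0.02]]
force: [0.7, 0.1, -0.6]
gripper_width: 0.826
[324.81888981 256.26031483] 6035 ((582.9290771484375, -121.65455627441406), 47.345848083496094) 0.03003643524577192
shift [80.3  1.6  1.8] turn 0.0 | tcp [ 0.5603 -0.1148  0.0584] yaw -103.1 q6 1.49 w 0.824 F [-0.3  0.2 -0.1] t 17.55
```

View pics/w10.png

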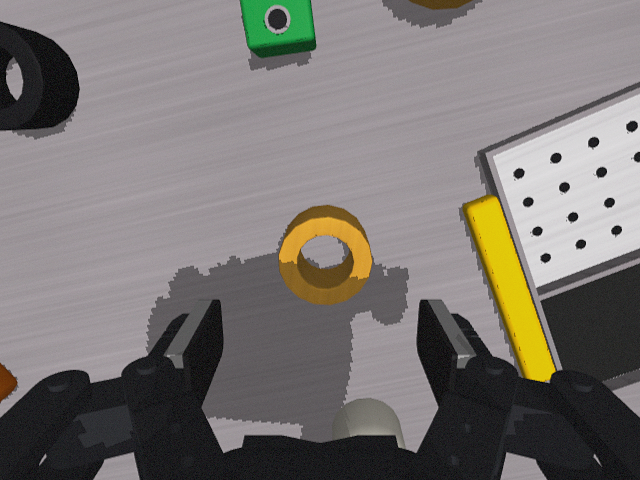

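```bash
python3 - <<'E'
from h import *
q=np.load('pics/w10.npz'); C=wcloud(q['d'],q['R'],q['t'])
m=(C[...,2]>.0275)&(C[...,2]<.034)&(q['d']>.15); m[:, :230]=0; m[:,420:]=0; m[:190]=0; m[310:]=0
P=C[m][:,:2]; print(len(P),cv2.minEnclosingCircle((P*1e3).astype(np.float32)),wplane((325.5,260),.03,q['R'],q['t']))
q=np.load('pics/w1.npz')
E
```

```text
4214 ((559.2882080078125, -116.43529510498047), 23.936553955078125) [[ 0.56086901 -0.1170917   0.03      ]]
```

Ring diameter measures 47.9 mm and the centre is (0.560, -0.1165), so this is the small one. Descending.

```bash
python3 -m handwheel '[[20,2,2,0,0.65],[45,2,2,0,0.65],[65,2,2,0,0.65],[75,2,2,0,0.65],[79,2,2,0,0.65],[79,2,2,0,0.65],[79,2,2,0,-1],[79,2,2,0,-1]]';  python3 -m handwheel '[[0,0,0,0,-1],[0,0,0,0,-1],[0,0,0,0,-1],[-15,0,0,0,-1],[-35,0,0,0,-1],[-60,0,0,0,-1],[-80,0,0,0,-1],[-85,0,0,0,-1]]';python3 - <<'E'
from h import *
q=snap('w11'); a=w(RED,-43.5,47); print(a); go(a[0],a[1],.1,-103.15)
E
```

```text
clock: 18.35
ee_pos: [0.5611, -0.1164, -0.0185]
orientation: [[0.025, -0.227, -0.974], [0.005, -0.974, 0.227], [-1.0, -0.011, -0.024]]
force: [0.8, -0.3, -0.7]
gripper_width: 0.542
clock: 19.15
ee_pos: [0.5611, -0.1175, 0.0707]
orientation: [[0.032, -0.227, -0.973], [0.003, -0.974, 0.227], [-0.999, -0.01, -0.03]]
force: [-0.4, -0.1, -0.8]
gripper_width: 0.541
[0.50933322 0.37516386]
shift [  13.  -467.9  162.2] turn 0.0 | tcp [ 0.5607 -0.1174  0.0699] yaw -103.1 q6 1.48 w 0.536 F [ 0.1  0.4 -0.9] t 19.2
```

View pics/w11.png

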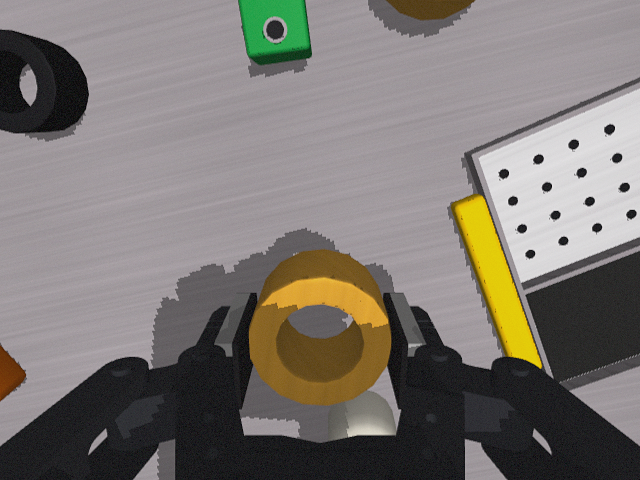

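Brass ring held, bore centred at (320,330). Carrying it to the red mat.

```bash
python3 -m handwheel '[[0,-40,14,0,-1],[0,-85,29,0,-1],[0,-130,45,0,-1],[0,-175,61,0,-1],[0,-222,77,0,-1],[0,-269,93,0,-1],[0,-316,109,0,-1],[0,-362,125,0,-1]]'; python3 -c "
from h import *
a=w(RED,-43.5,47);go(a[0],a[1],.1,-103.15);print(r.read_state()['orientation'][:,0])"
```

```text
clock: 20.0
ee_pos: [0.5198, 0.2653, 0.0687]
orientation: [[0.029, -0.227, -0.974], [0.003, -0.974, 0.227], [-1.0, -0.009, -0.028]]
force: [1.6, 0.0, -1.1]
gripper_width: 0.54
shift [  11.7 -104.6   35.4] turn 0.0 | tcp [0.5198 0.2653 0.0687] yaw -103.1 q6 2.18 w 0.54 F [ 1.6  0.  -1.1] t 20.0
[ 0.02893169  0.00256548 -0.9995781 ]
```

```bash
python3 -m handwheel '[[0,-40,14,0,-1],[5,-80,28,0,-1],[10,-105,35,0,-1],[22,-105,35,0,-1],[36,-105,35,0,-1],[40,-105,35,0,-1],[40,-105,35,0,-1],[40,-105,35,0,-1]]'; python3 -c "
from h import *
snap('w12')
a=w(RED,-43.5,47);go(a[0],a[1],.033,-103.15);print(r.read_state()['orientation'][:,0])"
```

```text
clock: 20.8
ee_pos: [0.5111, 0.3745, 0.0288]
orientation: [[0.029, -0.228, -0.973], [0.002, -0.974, 0.229], [-1.0, -0.009, -0.028]]
force: [0.4, -0.1, -0.7]
gripper_width: 0.545
shift [39.3  0.5  3.2] turn -0.0 | tcp [0.5114 0.3748 0.0294] yaw -103.2 q6 2.35 w 0.539 F [ 0.5  0.5 -1.1] t 20.85
[ 0.02987518  0.00298866 -0.99954917]
```

View pics/w12.png

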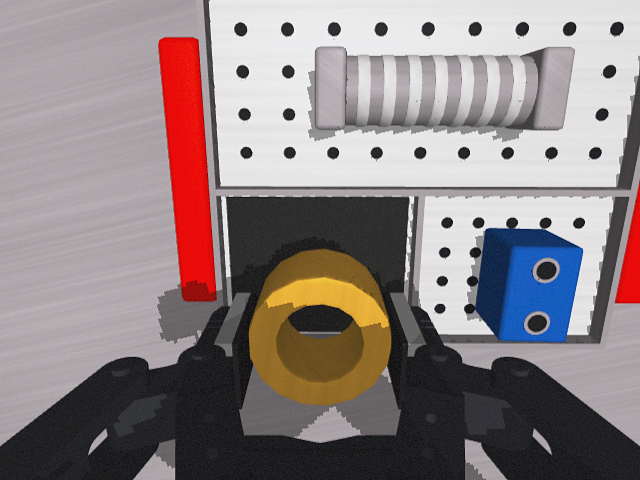

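The ring is over the mat, centred between rim and divider (columns 225–415). Lowering.

```bash
python3 -m handwheel '[[10,0,2,0,-1],[22,0,3,0,-1],[33,0,3,0,-1],[38,0,3,0,-1],[41,0,3,0,-1],[42,0,3,0,-1],[43,0,3,0,-1],[43,0,3,0,-1]]'; python3 -c "
from h import *
s=r.read_state();print(s['force'],s['ee_pos'])"
```

```text
clock: 21.65
ee_pos: [0.5101, 0.3759, -0.0133]
orientation: [[0.031, -0.228, -0.973], [0.003, -0.974, 0.228], [-1.0, -0.01, -0.029]]
force: [0.6, 0.3, -0.6]
gripper_width: 0.542
[ 0.55076106  0.29007962 -0.62787353] [ 0.51006291  0.37587038 -0.01328086]
```

```bash
python3 -m handwheel '[[1,0,0,0,-1],[1.5,0,0,0,-1],[1.5,0,0,0,0.15],[1.5,0,0,0,0.3],[1.5,0,0,0,0.3],[-10,0,0,0,0.3],[-35,0,0,0,0.3],[-70,0,0,0,0.3]]'; python3 -m handwheel '[[-20,0,0,0,0.3],[-50,0,0,0,0.3],[-50,0,0,0,0.3],[-50,0,0,0,0.3],[-50,0,0,0,0.3],[-50,0,0,0,0.3],[-50,0,0,0,0.3],[-50,0,0,0,0.3]]'; python3 - <<'E'
from h import *
q=snap('w13'); C=wcloud(q['d'],q['R'],q['t'])
print(q['R'][:,0])
m=(C[...,2]>.031)&(C[...,2]<.04)&(cv2.inRange(hsv(q['p']),np.array((14,110,40)),np.array((25,255,255)))>0)
P=C[m][:,:2]; c=cv2.minEnclosingCircle((P*1e3).astype(np.float32)); print(c, tr(RED,np.array(c[0])/1e3),np.percentile(C[m][:,2],[5,50,95]))
go(.434,-.112,.2,-79)
E
```

```text
clock: 22.45
ee_pos: [0.5065, 0.3748, 0.0557]
orientation: [[0.027, -0.228, -0.973], [0.001, -0.974, 0.228], [-1.0, -0.007, -0.026]]
force: [-0.0, -0.2, -0.2]
gripper_width: 0.652
clock: 23.25
ee_pos: [0.5049, 0.3744, 0.1047]
orientation: [[0.025, -0.228, -0.973], [0.0, -0.974, 0.228], [-1.0, -0.006, -0.024]]
force: [0.4, -0.4, 0.2]
gripper_width: 0.65
[ 2.51592592e-02  4.78303088e-05 -9.99683455e-01]
((509.2554931640625, 376.4739685058594), 23.888893127441406) [[-43.87374102  48.25807343]] [0.03266686 0.03420455 0.03535517]
shift [-54.  489.6 -43.3] turn -24.2 | tcp [0.505  0.3745 0.105 ] yaw -103.2 q6 2.36 w 0.647 F [-0.4 -1.  -0.3] t 23.3
```

View pics/w13.png

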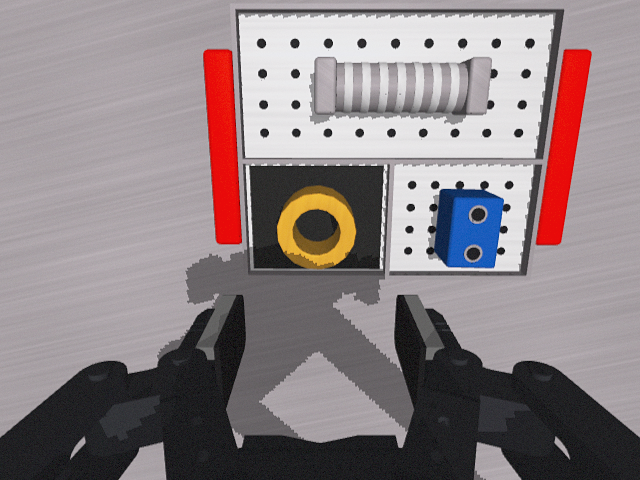

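Red kit is complete: the ring lies flat on the mat at tray (-43.9, 48.3), with its top at 34–35 mm. Next the black handle: top view first, then a wrist check.

```bash
python3 - <<'E'
from h import *
t=np.load('pics/top0.npz');p=t['p'];C=cloud('top',t['d'])
m=((C[...,2]>.012)&(C[...,0]>.6)).astype(np.uint8); m[:, :245]=0; m[:,295:]=0; m[195:]=0; m[:135]=0
b=cv2.minAreaRect(max(cv2.findContours(m,0,2)[0],key=cv2.contourArea)); bx=cv2.boxPoints(b)
W=plane('top',bx,.028); print(b,W.round(4)); ct=plane('top',b[0],.028)[0]
e=[W[1]-W[0],W[2]-W[1]]; e=max(e,key=np.linalg.norm); print('c',ct,'axis',np.degrees(np.arctan2(e[1],e[0]))%180-180, [np.linalg.norm(x) for x in (W[1]-W[0],W[2]-W[1])])
go(ct[0],ct[1],.12,-100)
E
```

```text
((268.2358703613281, 164.42453002929688), (15.796462059020996, 47.93882751464844), 15.945395469665527) [[0.6343 0.1503 0.028 ]
 [0.7279 0.1251 0.028 ]
 [0.7191 0.0947 0.028 ]
 [0.6256 0.1201 0.028 ]]
c [0.67654495 0.12260292 0.028     ] axis -15.071130937973322 [np.float64(0.09696919809441387), np.float64(0.03169601753829995)]
shift [  32.3  206.3 -223.8] turn -3.2 | tcp [0.505  0.3745 0.105 ] yaw -103.2 q6 2.36 w 0.647 F [-0.4 -1.  -0.3] t 23.3
```

```bash
python3 -m handwheel '[[0,25,-28,0,0.3],[0,55,-60,0,0.3],[0,86,-93,0,0.3],[5,117,-126,0,0.3],[12,148,-160,1.9,0.3],[20,180,-195,1.9,0.3],[32,206,-224,1.9,0.3],[32,206,-224,1.9,0.3]]'; python3 - <<'E'
from h import *
q=snap('w14'); go(.6775,.1225,.022,-105); print(q['R'][:,0])
C=wcloud(q['d'],q['R'],q['t'])
m=((C[...,2]>.012)&(C[...,2]<.05)&(abs(C[...,0]-.678)<.07)&(abs(C[...,1]-.1225)<.055)&(q['d']>.15)).astype(np.uint8)
P=C[(m>0)&(C[...,2]>.024)][:,:2]; b=cv2.minAreaRect((P*1e3).astype(np.float32)); print(b)
E
```

```text
clock: 24.1
ee_pos: [0.678, 0.1171, 0.0742]
orientation: [[0.023, -0.267, -0.964], [-0.002, -0.964, 0.267], [-1.0, -0.004, -0.022]]
force: [-0.3, 0.6, -0.7]
gripper_width: 0.646
shift [96.1 -2.   2.2] turn -0.3 | tcp [0.677  0.12   0.0751] yaw -105.3 q6 1.93 w 0.65 F [-1.5 -0.1 -0.4] t 24.15
[ 0.02254975 -0.00244717 -0.99974273]
((679.734375, 123.62672424316406), (29.975021362304688, 94.8124771118164), 74.7596664428711)
```

View pics/w14.png

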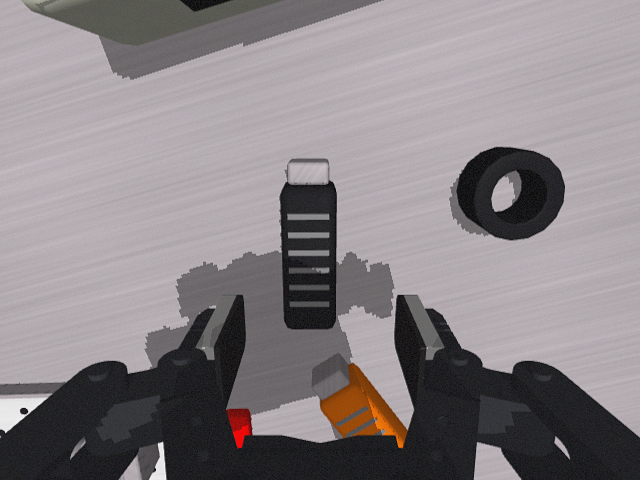

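Black handle centre measures (0.680, 0.124), 30 × 95 mm, at -15.2°. It appears at (309,245), about 4.5 mm to the left. The black ring and orange handle are clear.

```bash
python3 -m handwheel '[[20,-4,0,0,0.3],[45,-4.5,0,0,0.3],[70,-4.5,0,0,0.3],[86,-4.5,0,0,0.3],[94,-4.5,0,0,0.3],[96,-4.5,0,0,0.3],[96,-4.5,0,0,-1],[96,-4.5,0,0,-1]]';  python3 -m handwheel '[[0,0,0,0,-1],[0,0,0,0,-1],[0,0,0,0,-1],[-15,0,0,0,-1],[-35,0,0,0,-1],[-60,0,0,0,-1],[-85,0,0,0,-1],[-90,0,0,0,-1]]';python3 - <<'E'
from h import *
q=snap('w15'); a=w(YEL,38.5,0); print(a,q['R'][:,0]); go(a[0],a[1],.1,11)
E
```

```text
clock: 24.95
ee_pos: [0.6815, 0.1243, -0.0186]
orientation: [[0.026, -0.264, -0.964], [-0.0, -0.964, 0.264], [-1.0, -0.006, -0.025]]
force: [1.0, 0.3, 0.8]
gripper_width: 0.336
clock: 25.75
ee_pos: [0.6819, 0.1247, 0.0772]
orientation: [[0.034, -0.264, -0.964], [0.001, -0.964, 0.264], [-0.999, -0.01, -0.033]]
force: [0.6, 0.6, -0.5]
gripper_width: 0.34
[ 0.56679265 -0.31015385] [ 3.44351857e-02  5.45507529e-04 -9.99406784e-01]
shift [ 15.1 449.8  -3.9] turn 63.7 | tcp [0.6814 0.1246 0.0761] yaw -105.3 q6 1.94 w 0.342 F [ 1.3  0.9 -1.8] t 25.8
```

View pics/w15.png

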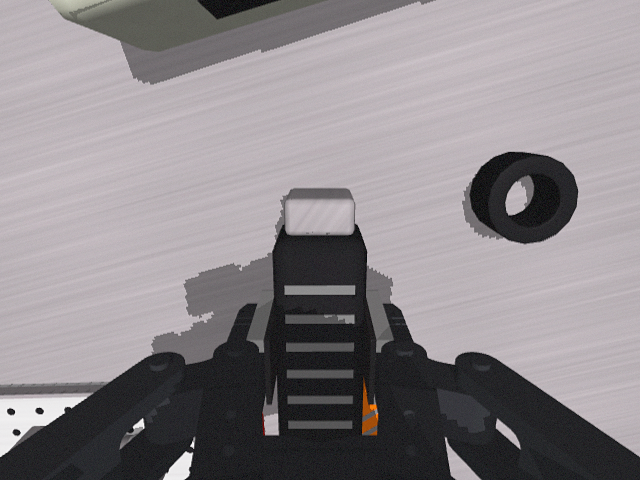

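Black handle held, steel end piece at (320,212). Carrying it to the yellow tray's long bay.

```bash
python3 -m handwheel '[[0,30,0,5,-1],[0,70,0,13,-1],[0,115,0,21,-1],[0,160,0,29,-1],[2,205,-1,37,-1],[4,250,-2,45,-1],[6,297,-3,53,-1],[8,345,-3,61,-1]]'; python3 -c "
from h import *
a=w(YEL,38.5,0);go(a[0],a[1],.1,11);print(r.read_state()['orientation'][:,0])"
```

```text
clock: 26.6
ee_pos: [0.5919, -0.2101, 0.0634]
orientation: [[0.031, -0.972, -0.231], [0.002, -0.231, 0.973], [-1.0, -0.03, -0.006]]
force: [1.0, -0.2, -2.3]
gripper_width: 0.338
shift [  5.4  47.7 -91.5] turn 2.4 | tcp [ 0.5919 -0.2101  0.0634] yaw -166.6 q6 2.47 w 0.338 F [ 1.  -0.2 -2.3] t 26.6
[ 0.0307767   0.00150429 -0.99952515]
```

```bash
python3 -m handwheel '[[0,20,-38,0,-1],[2,40,-76,1,-1],[5,48,-91,2,-1],[18,48,-91,2.4,-1],[32,48,-91,2.4,-1],[42,48,-91,2.4,-1],[42,48,-91,2.4,-1],[42,48,-91,2.4,-1]]'; python3 -c "
from h import *
q=snap('w16')
print('rim',tr(YEL,wplane([(0,0)],.012,q['R'],q['t'])))
a=w(YEL,38.5,0);go(a[0],a[1],.0285,11);print(r.read_state()['orientation'][:,0])"
```

```text
clock: 27.4
ee_pos: [0.5677, -0.308, 0.0196]
orientation: [[0.03, -0.981, -0.192], [0.003, -0.192, 0.981], [-1.0, -0.03, -0.003]]
force: [-0.9, 0.6, -1.3]
gripper_width: 0.342
rim [[ 162.14379907 -110.45033181]]
shift [35.1  2.7 -1.1] turn 0.1 | tcp [ 0.5682 -0.3086  0.0206] yaw -168.9 q6 2.35 w 0.336 F [ 0.  -0.3 -0.9] t 27.45
[ 0.03109309  0.00145843 -0.99951543]
```

View pics/w16.png

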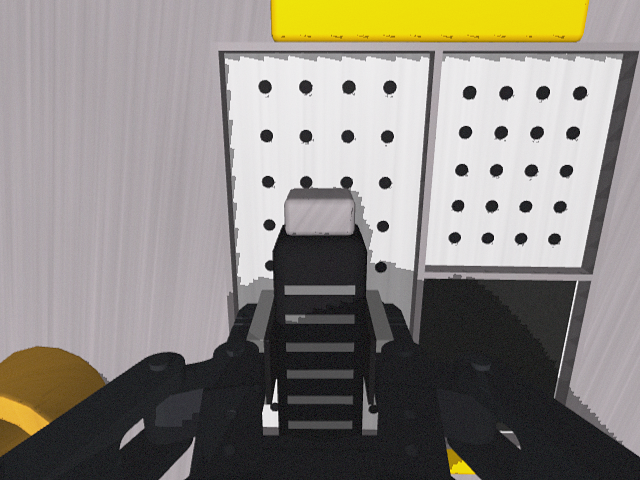

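Handle is aligned and centred in the yellow long bay, about column 320 between walls at 237 and 417. Lowering to light contact.

```bash
python3 -m handwheel '[[10,2,-1,0,-1],[20,2.5,-1,0,-1],[28,2.5,-1,0,-1],[33,2.5,-1,0,-1],[35,2.5,-1,0,-1],[36,2.5,-1,0,-1],[36,2.5,-1,0,-1],[36,2.5,-1,0,-1]]'
```

```text
clock: 28.25
ee_pos: [0.5673, -0.3103, -0.015]
orientation: [[0.032, -0.981, -0.192], [0.001, -0.192, 0.981], [-0.999, -0.032, -0.005]]
force: [-1.2, 1.8, 0.8]
gripper_width: 0.341
```

Slight contact now (+2 N against the hanging weight). Releasing and rising.

```bash
python3 -m handwheel '[[1,0,0,0,-1],[1,0,0,0,-0.2],[1,0,0,0,0],[1,0,0,0,0],[-10,0,0,0,0],[-35,0,0,0,0],[-65,0,0,0,0],[-100,0,0,0,0]]'; python3 -m handwheel '[[-20,0,0,0,0.3],[-30,0,0,0,0.3],[-30,0,0,0,0.3],[-30,0,0,0,0.3],[-30,0,0,0,0.3],[-30,0,0,0,0.3],[-30,0,0,0,0.3],[-30,0,0,0,0.3]]'; python3 - <<'E'
from h import *
q=snap('w17'); go(.437,-.112,.12,-79);C=wcloud(q['d'],q['R'],q['t'])
m=(C[...,2]>.028)&(C[...,2]<.04)&(abs(C[...,0]-.567)<.06)&(abs(C[...,1]+.31)<.07)&(q['d']>.15)
P=C[m][:,:2]; b=cv2.minAreaRect((P*1e3).astype(np.float32)); print(b,tr(YEL,np.array(b[0])/1e3))
for f in ('w1',):
    q=np.load('pics/w1.npz'); C=wcloud(q['d'],q['R'],q['t']); m=(C[...,2]>.012)&(abs(C[...,0]-.437)<.035)&(abs(C[...,1]+.112)<.04)
    P=C[m]; print('head',cv2.minEnclosingCircle((P[:,:2]*1e3).astype(np.float32)),P[P[:,2]>.0385].mean(0),P[:,2].max())
E
```

```text
clock: 29.05
ee_pos: [0.5636, -0.31, 0.0856]
orientation: [[0.031, -0.981, -0.192], [0.002, -0.192, 0.981], [-1.0, -0.03, -0.004]]
force: [1.2, -0.5, -0.7]
gripper_width: 0.5
clock: 29.85
ee_pos: [0.5624, -0.3099, 0.1148]
orientation: [[0.03, -0.981, -0.192], [0.003, -0.192, 0.981], [-1.0, -0.03, -0.003]]
force: [0.1, 0.3, 0.2]
gripper_width: 0.651
shift [ 34.8  86.4 218.5] turn -89.9 | tcp [ 0.5626 -0.31    0.1151] yaw -168.9 q6 2.35 w 0.651 F [-0.1  0.7  0.4] t 29.9
((566.3555908203125, -309.3769226074219), (29.84206771850586, 94.52745819091797), 11.470040321350098) [[38.21921964  0.84605083]]
head ((433.48199462890625, -114.63725280761719), 21.86810874938965) [ 0.43356734 -0.11466284  0.03964538] 0.04243173424459995
```

View pics/w17.png

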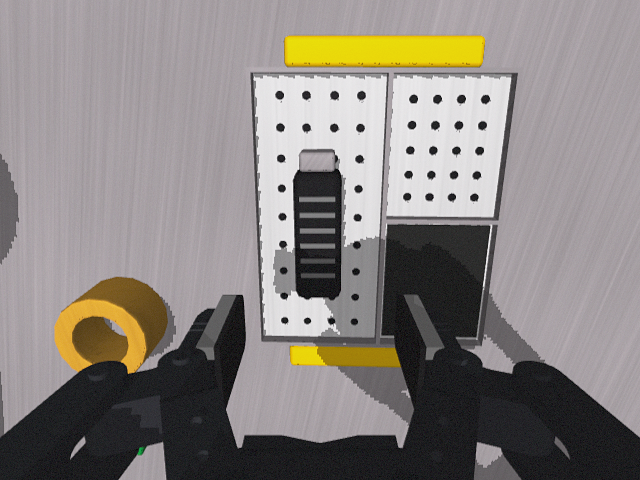

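Black handle is flat and lengthwise at tray (38.2, 0.8). Last item is the white head at (0.4335, -0.1146), 43.7 mm across and about 41 mm high.

```bash
python3 -m handwheel '[[0,12,28,-8,0.6],[0,24,56,-16,0.6],[0,36,85,-24,0.6],[0,48,115,-32,0.6],[0,60,145,-40,0.6],[5,72,175,-48,0.6],[15,80,200,-56,0.6],[25,85,216,-64,0.6]]'; python3 -c "
from h import *
go(.4335,-.1146,.11,-79);print(r.read_state()['orientation'][:,0])"
```

```text
clock: 30.7
ee_pos: [0.4378, -0.1128, 0.0869]
orientation: [[0.031, -0.251, -0.967], [0.002, -0.968, 0.252], [-1.0, -0.01, -0.029]]
force: [-0.1, -0.8, -0.3]
gripper_width: 0.8
shift [19.8  3.   4.3] turn -25.6 | tcp [ 0.4378 -0.1128  0.0869] yaw -104.6 q6 1.43 w 0.8 F [-0.1 -0.8 -0.3] t 30.7
[ 0.03101906  0.00224554 -0.99951627]
```

```bash
python3 -m handwheel '[[5,3,4,-8,0.6],[10,3,4,-16,0.6],[20,3,4,-24,0.6],[20,3,4,-25.6,0.6],[20,3,4,-25.6,0.6],[20,3,4,-25.6,0.6],[20,3,4,-25.6,0.6],[20,3,4,-25.6,0.6]]'; python3 - <<'E'
from h import *
q=snap('w18'); C=wcloud(q['d'],q['R'],q['t']); m=(C[...,2]>.012)&(abs(C[...,0]-.437)<.035)&(abs(C[...,1]+.112)<.04)&(q['d']>.17)
P=C[m]; c=cv2.minEnclosingCircle((P[:,:2]*1e3).astype(np.float32)); print('head',c,P[:,2].max()); go(c[0][0]/1e3,c[0][1]/1e3,.021,-79)
E
```

```text
clock: 31.5
ee_pos: [0.434, -0.1148, 0.0672]
orientation: [[0.032, 0.19, -0.981], [0.002, -0.982, -0.19], [-0.999, 0.004, -0.031]]
force: [0.0, 0.6, 0.2]
gripper_width: 0.794
head ((433.6214904785156, -114.14344024658203), 22.36550521850586) 0.042035910304811186
shift [89.1 -1.1  3. ] turn -0.0 | tcp [ 0.434  -0.1148  0.0671] yaw -79.0 q6 0.98 w 0.799 F [ 0.1  0.1 -0.6] t 31.55
```

View pics/w18.png

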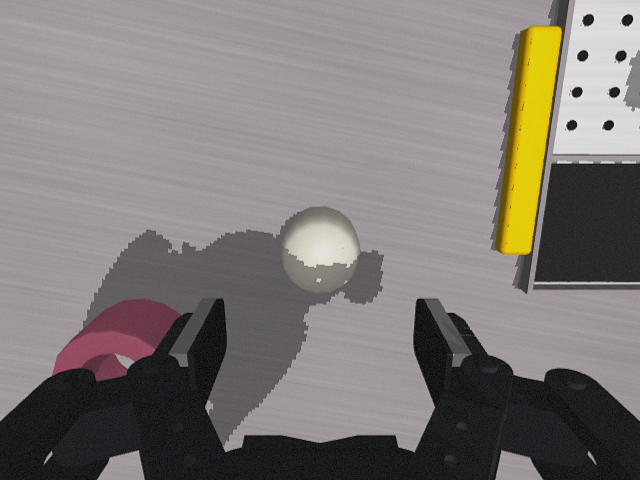

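Head is centred at (320,250) and matches the earlier measurement. The pink ring sits lower left and is clear once I narrow the opening slightly.

```bash
python3 -m handwheel '[[20,-1,2,0,0.45],[45,-1,3,0,0.45],[68,-1,3,0,0.45],[80,-1,3,0,0.45],[87,-1,3,0,0.45],[88,-1,3,0,0.45],[88,-1,3,0,-1],[88,-1,3,0,-1]]';  python3 -m handwheel '[[0,0,0,0,-1],[0,0,0,0,-1],[0,0,0,0,-1],[-15,0,0,0,-1],[-35,0,0,0,-1],[-60,0,0,0,-1],[-80,0,0,0,-1],[-85,0,0,0,-1]]';python3 - <<'E'
from h import *
q=snap('w19'); a=w(YEL,-43.5,47); print(a,q['R'][:,0]); go(a[0],a[1],.1,-79)
E
```

```text
clock: 32.35
ee_pos: [0.435, -0.1148, -0.0193]
orientation: [[0.034, 0.191, -0.981], [0.001, -0.982, -0.191], [-0.999, 0.006, -0.034]]
force: [0.2, 0.6, -0.6]
gripper_width: 0.492
clock: 33.15
ee_pos: [0.4337, -0.1155, 0.0683]
orientation: [[0.039, 0.191, -0.981], [-0.001, -0.982, -0.191], [-0.999, 0.009, -0.038]]
force: [0.9, 0.0, -1.1]
gripper_width: 0.489
[ 0.47733119 -0.27966371] [ 0.03919599 -0.0011998  -0.99923082]
shift [ 12.5 169.5 -11.4] turn -0.0 | tcp [ 0.4333 -0.1154  0.0677] yaw -79.0 q6 0.98 w 0.491 F [-0.1 -0.8  0.2] t 33.2
```

View pics/w19.png

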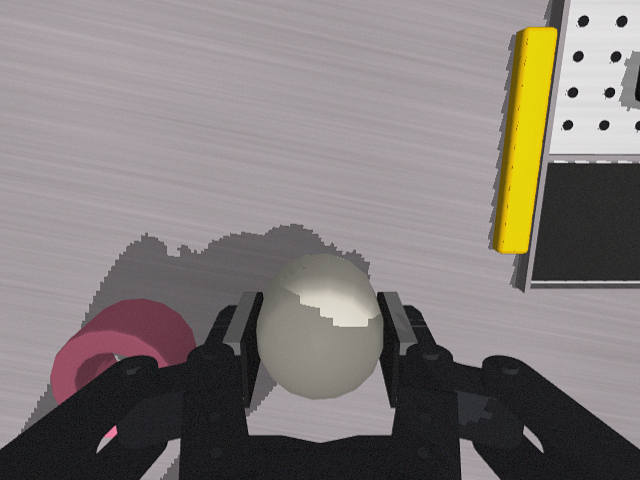

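White head held at (320,325). Carrying it to the yellow mat.

```bash
python3 -m handwheel '[[0,40,-3,0,-1],[0,85,-6,0,-1],[0,130,-9,0,-1],[2,169,-11,0,-1],[15,169,-11,0,-1],[30,169,-12,0,-1],[40,169,-12,0,-1],[40,169,-12,0,-1]]'; python3 -c "
from h import *
snap('w20')
a=w(YEL,-43.5,47);go(a[0],a[1],.028,-79);print(r.read_state()['orientation'][:,0])"
```

```text
clock: 34.0
ee_pos: [0.4767, -0.2762, 0.026]
orientation: [[0.033, 0.192, -0.981], [0.004, -0.981, -0.192], [-0.999, 0.003, -0.033]]
force: [-0.1, 0.1, -0.7]
gripper_width: 0.487
shift [42.6  2.4  2.3] turn 0.1 | tcp [ 0.4777 -0.277   0.0276] yaw -78.9 q6 0.73 w 0.485 F [-0.7 -0.3 -0.3] t 34.05
[ 0.03502909  0.00178774 -0.99938469]
```

View pics/w20.png

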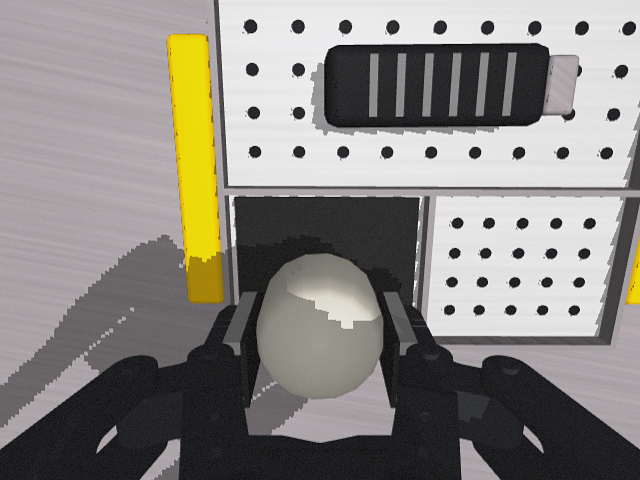

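Head is over the mat; the bay centre is column ~328, so 2–3 mm more along tool y.

```bash
python3 -m handwheel '[[10,2,1,0,-1],[20,3,2,0,-1],[30,3,2,0,-1],[37,3,2,0,-1],[40,3,2,0,-1],[42,3,2,0,-1],[42,3,2,0,-1],[42,3,2,0,-1]]'; python3 -m handwheel '[[0.5,0,0,0,-1],[1,0,0,0,0],[1,0,0,0,0.15],[1,0,0,0,0.2],[1,0,0,0,0.2],[-10,0,0,0,0.2],[-35,0,0,0,0.2],[-70,0,0,0,0.2]]'; python3 -m handwheel '[[-20,0,0,0,0.3],[-60,0,20,0,0.3],[-80,0,60,0,0.3],[-80,0,100,0,0.3],[-80,0,100,0,0.3],[-80,0,100,0,0.3],[-80,0,100,0,0.3],[-80,0,100,0,0.3]]'; python3 -c "
from h import *
snap('w21')"
```

```text
clock: 34.85
ee_pos: [0.4782, -0.2806, -0.014]
orientation: [[0.036, 0.192, -0.981], [0.001, -0.981, -0.192], [-0.999, 0.006, -0.036]]
force: [-0.4, 0.2, -0.3]
gripper_width: 0.491
clock: 35.65
ee_pos: [0.4743, -0.2796, 0.0553]
orientation: [[0.033, 0.192, -0.981], [0.004, -0.981, -0.192], [-0.999, 0.003, -0.033]]
force: [0.9, 0.2, 0.5]
gripper_width: 0.599
clock: 36.45
ee_pos: [0.3744, -0.2988, 0.1318]
orientation: [[0.032, 0.193, -0.981], [0.004, -0.981, -0.193], [-0.999, 0.002, -0.033]]
force: [-0.4, -0.3, 0.5]
gripper_width: 0.652
```

View pics/w21.png

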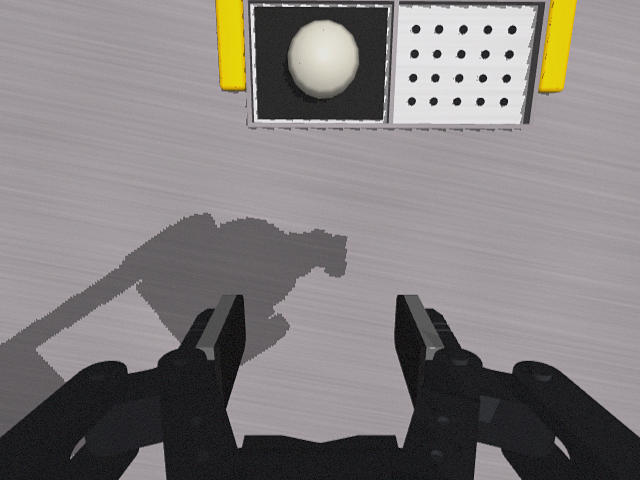

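The white head stands on the mat at (323,58). Final check of everything with the fixed cameras.

```bash
python3 - <<'E'
from h import *
t0=np.load('pics/top0.npz')['p']
p,d=imaging.camera('top'); save('topF',p); C=cloud('top',d)
p2,d2=imaging.camera('scene'); save('sceneF',p2); C2=cloud('scene',d2)
for k in ('green','orange'):
    for c,a,m in blobs(t0,k): print('before',k,c.round(1),a)
    for c,a,m in blobs(p,k): print('after',k,c.round(1),a)
def dark(q):
    g=cv2.cvtColor(q,cv2.COLOR_RGB2GRAY)[145:185,305:345]; m=g<45; v,u=np.nonzero(m); return u.mean()+305,v.mean()+145
print('black ring',dark(t0),dark(p))
def obj(C,T,x,y,zlo,rr,z=.06):
    q=tr(T,C.reshape(-1,3)); Z=C.reshape(-1,3)[:,2]; m=(abs(q[:,0]-x)<rr[0])&(abs(q[:,1]-y)<rr[1])&(Z>zlo)&(Z<z)
    b=cv2.minAreaRect(q[m].astype(np.float32)); return m.sum(),np.round(b[0],1),np.round(b[1],1),round(b[2],1),np.percentile(Z[m],[10,50,95]).round(4)
for n,CC in (('top',C),('scene',C2)):
    print(n,'steel',obj(CC,RED,38.5,0,.024,(38,60)),'\n blue',obj(CC,RED,-43.5,-47,.028,(34,42)),'\n ring',obj(CC,RED,-43.5,47,.028,(34,42)),'\n black',obj(CC,YEL,38.5,0,.026,(38,60)),'\n head',obj(CC,YEL,-43.5,47,.018,(34,42)))
print(r.read_state()['clock'])
E
```

```text
before green [391.  161.9] 223
after green [391.  161.9] 223
before orange [267.1 218.9] 165
before orange [272.7 235.6] 67
before orange [276.  244.9] 92
after orange [266.3 217. ] 132
after orange [272.7 235.6] 65
after orange [275.9 245. ] 95
black ring (np.float64(324.5670103092784), np.float64(165.25085910652922)) (np.float64(324.889400921659), np.float64(165.35944700460828))
top steel (np.int64(585), array([38. ,  0.4]), array([96.7, 30.1]), 89.7, array([0.0257, 0.0291, 0.0338])) 
 blue (np.int64(346), array([-45.1, -47. ]), array([31.2, 43.6]), 89.2, array([0.0305, 0.0337, 0.0375])) 
 ring (np.int64(330), array([-44.3,  47.3]), array([47.1, 46.8]), 56.6, array([0.0299, 0.0331, 0.0368])) 
 black (np.int64(648), array([38.2,  2.3]), array([30.2, 95.4]), 0.2, array([0.0278, 0.0311, 0.0354])) 
 head (np.int64(403), array([-43.2,  48. ]), array([42.2, 40.5]), 2.8, array([0.0298, 0.0391, 0.0462]))
scene steel (np.int64(560), array([40.3, -0.7]), array([95.6, 33.3]), 89.7, array([0.0258, 0.0295, 0.0334])) 
 blue (np.int64(281), array([-42.8, -47.8]), array([29.9, 48.4]), 89.1, array([0.0307, 0.0334, 0.0368])) 
 ring (np.int64(299), array([-41.4,  46.5]), array([48.4, 46.6]), 25.5, array([0.0298, 0.0329, 0.0362])) 
 black (np.int64(505), array([40.7,  0.8]), array([96.9, 34.9]), 88.8, array([0.0281, 0.0313, 0.0348])) 
 head (np.int64(321), array([-39.9,  45.9]), array([40.2, 42.9]), 49.1, array([0.022 , 0.0371, 0.046 ]))
36.6
```

View pics/topF.png

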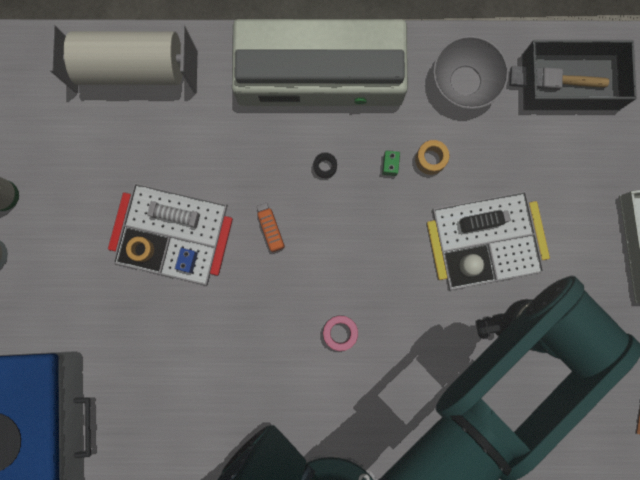

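View pics/sceneF.png

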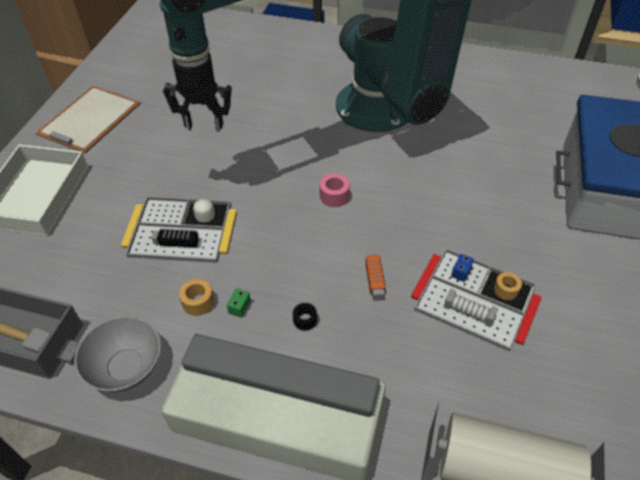

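Both views show the five items in their bays. The red tray has steel at (174,215), brass (139,248) and blue (187,260); the yellow tray has black at (483,221) and white (471,265). The surplus hasn't moved: orange (270,228), green (391,162) and black ring (325,165). The gripper is free, so I'm handing in.

```bash
python3 -c "
from h import *
print(r.finish_job())"
```

```text
the job is handed in; nothing more can be done
None
```

Both kits are made up and the job was handed in at 36.6 s of the 126 s allowed; the hand-in gives no verdict.

**Red tray:** from the top camera, in tray coordinates (mm), the steel handle is at (38, 0), the blue block at (-45, -47) and the brass ring at (-44, 47).

**Yellow tray:** the black handle is at (38, 2) and the white head at (-43, 48).

**Last checks:** all five items are flat and within about 4 mm of their bay centres in both fixed cameras. The surplus did not move beyond image noise: the green block and black ring moved less than 0.4 px. The orange blobs moved at most 2 px (about 4 mm), on one split colour blob.

**What failed or disagreed:**
- **First grasp missed:** the first try at the blue block closed in the air above it without touching anything. The fingertips turned out to stand about 43 mm higher than the reported TCP implies; I corrected for that and every later grasp held.
- **Hard bench contact:** the fingers pressed on the bench with about 12 N while grasping the steel handle.
- **Tool tilt:** the tool slowly tilted to about 0.03–0.04 rad during the run, with no visible effect on the placed items.
- **Camera offset:** the scene and top cameras differ by 2–4 mm in x.

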